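# Kit the spacers, dock the tray and lock it with the bayonet knob

### The job

Stand every steel spacer from the blue bin over a peg of its own on the kit tray. Then slide the loaded tray nose first into the slotted dock, fully home against the stop, and only then put the orange locking knob into the yellow socket, push it down against the spring and turn it counter-clockwise to its stop, so that it stays caught with its flag lying behind the tray's red post. Leave the can, carton, spanner and mug alone.

Things in the scene. Friction and masses are not known exactly. Their poses are not given: they have to be found in the camera images.
- spacer1_mid (a point): steel spacer: ring 32 mm outside diameter, 18 mm bore, 28 mm tall, about 100 g, starts standing upright in the blue bin; this point is the middle of its bore at half height (14 mm above its underside when upright); its z axis is the bore axis. 4 to 6 of the six spacers are present
- spacer2_mid (a point): steel spacer: ring 32 mm outside diameter, 18 mm bore, 28 mm tall, about 100 g, starts standing upright in the blue bin; this point is the middle of its bore at half height (14 mm above its underside when upright); its z axis is the bore axis. 4 to 6 of the six spacers are present
- spacer3_mid (a point): steel spacer: ring 32 mm outside diameter, 18 mm bore, 28 mm tall, about 100 g, starts standing upright in the blue bin; this point is the middle of its bore at half height (14 mm above its underside when upright); its z axis is the bore axis. 4 to 6 of the six spacers are present
- spacer4_mid (a point): steel spacer: ring 32 mm outside diameter, 18 mm bore, 28 mm tall, about 100 g, starts standing upright in the blue bin; this point is the middle of its bore at half height (14 mm above its underside when upright); its z axis is the bore axis. 4 to 6 of the six spacers are present
- spacer5_mid (a point): steel spacer: ring 32 mm outside diameter, 18 mm bore, 28 mm tall, about 100 g, starts standing upright in the blue bin; this point is the middle of its bore at half height (14 mm above its underside when upright); its z axis is the bore axis. 4 to 6 of the six spacers are present
- spacer6_mid (a point): steel spacer: ring 32 mm outside diameter, 18 mm bore, 28 mm tall, about 100 g, starts standing upright in the blue bin; this point is the middle of its bore at half height (14 mm above its underside when upright); its z axis is the bore axis. 4 to 6 of the six spacers are present
- peg1 (a point): top of a white upright peg on the tray (10 mm diameter, 16 mm tall above the plate, pointed top 24 mm above the tray's underside), at x -38, y -78 mm in the tray's frame; a spacer drops over it with 4 mm play all round and then stands on the plate
- peg2 (a point): top of a white upright peg on the tray (10 mm diameter, 16 mm tall above the plate, pointed top 24 mm above the tray's underside), at x +38, y -78 mm in the tray's frame; a spacer drops over it with 4 mm play all round and then stands on the plate
- peg3 (a point): top of a white upright peg on the tray (10 mm diameter, 16 mm tall above the plate, pointed top 24 mm above the tray's underside), at x -38, y -24 mm in the tray's frame; a spacer drops over it with 4 mm play all round and then stands on the plate
- peg4 (a point): top of a white upright peg on the tray (10 mm diameter, 16 mm tall above the plate, pointed top 24 mm above the tray's underside), at x +38, y -24 mm in the tray's frame; a spacer drops over it with 4 mm play all round and then stands on the plate
- peg5 (a point): top of a white upright peg on the tray (10 mm diameter, 16 mm tall above the plate, pointed top 24 mm above the tray's underside), at x -38, y +30 mm in the tray's frame; a spacer drops over it with 4 mm play all round and then stands on the plate
- peg6 (a point): top of a white upright peg on the tray (10 mm diameter, 16 mm tall above the plate, pointed top 24 mm above the tray's underside), at x +38, y +30 mm in the tray's frame; a spacer drops over it with 4 mm play all round and then stands on the plate
- bin: shallow blue bin, 160 mm (its x) by 210 mm (its y), fixed to the bench; floor about 4 mm thick, rim only 10 mm high; origin at the centre of its underside
- tray: loose aluminium kit tray, 0.3 kg empty, on the bench: plate 130 mm (its x) by 200 mm (its y) by 8 mm thick, +y is its round-cornered nose; six pegs; black handle bar centred at x 0, y -20 mm, 12 mm wide (x), 62 long (y), 60 to 72 mm up, on two end legs; red post (12 mm diameter, top 56 mm up) at x -50, y +90; origin at the centre of the plate's underside
- dock: grey slotted dock, fixed: two rails 22 mm high, 200 mm long (its y), lips overhanging the tray's edges (136 mm between rail walls, 116 mm between lips, slot 14 mm high), open above and at its -y end (y -100 mm), stop at its +y end. The tray lies on the bench and slides in nose first along dock +y. Origin on the bench where the tray's origin comes, axes parallel, when the tray is home at the stop
- socket (a point): top centre of the yellow bayonet socket (57 mm wide, 30 high) at x -106, y +72 mm of the dock. Top plate 6 mm thick, with a central slot 41 x 13 mm whose length is turned 60 degrees clockwise (from above) from dock +x, over a spring plunger. The knob goes in with its flag 60 degrees clockwise of dock +x, then turns counter-clockwise; stops end the turn with the flag 3 to 8 degrees past dock +x
- plunger (a joint): travel in m of the spring plunger in the socket: 0 up (the knob's foot then rests 23 mm above the bench), 0.010 fully down; 3 N starts it, 8 N at the end. The knob's foot passes under the top plate at 0.005; push to 0.007 to 0.009, turn, let go: it stays caught and this reads about 0.005
- knob: orange knob, 120 g, upright: steel T-foot (crossbar 36 mm along its x, 8 wide, 6 high), hub 48 mm diameter from 19 mm up, flag arm 14 mm wide reaching 68 mm to +x (22 to 32 mm up), grip bar 40 (x) x 14 mm (y), top 56 mm up: grip 47 mm up. Origin: centre of the foot's underside. Starts hung by its hub in a fixed black 60 mm square block (22 high, well 40), foot 3 mm above bench: lift straight up
- flag_tip (a point): end of the knob's flag arm, 68 mm from the knob's axis, 27 mm above the foot's underside. Locked, the flag points along the dock's +x over the rail, on the mouth side of the tray's red post
- spray: blue spray can, 52 mm diameter, 150 mm tall, bystander; origin at its base
- carton: cardboard carton 90 x 130 x 60 mm, bystander; origin at its base
- spanner: spanner lying on the bench, bystander
- cup: white mug, 76 mm diameter, 90 mm tall, bystander; origin at its base
Mind the look-alikes: they are no part of the job. What is shaped like the part that bears spacer1_mid but pink is not meant.

How it is judged:
By the outcome, as a careful person would: the job done as asked, in the order asked, and still so for the second after the job is handed in, with the robot touching nothing.
Of spacer1, spacer2, spacer3, spacer4, spacer5, spacer6 only 4 to 6 are there at a start; the rules pass over those that are not, and their reading is None.
At some moment in a run one of spacer1, spacer2, spacer3, spacer4, spacer5, spacer6 may be knocked a few centimetres aside while the robot is not near it.
It also fails if it takes over 210 s, if anything falls off the work surface, if the arm or the gripper's body presses on something with over 40 N, if the wrist force passes 120 N, or if a joint passes its speed limit or range.

### The arm

A 6-joint arm with a two-finger parallel gripper is mounted at the origin on the work surface. World frame = base frame: x ahead of the robot, y to its left, z up, the work surface at z = 0. Lengths are in m, angles in degrees, forces in N, time in s.
With the tool pointing down it reaches from about 0.375 to 0.9 m from the base axis. Payload 3.1 kg.
Tool frame: the origin (TCP) lies at the very end of the fingers, on their centre line; the grasp point (between the pads) lies 19 mm behind it; z points along the fingers, y is the direction in which the jaws open and shut (so a half turn about z gives the same grasp; the last joint's range is limited). The gripper opens to 87 mm and grips with 3 to 60 N. Pads are 19 mm wide; open, the fingers measure 117 mm over their backs; the gripper's body (75 mm by 190 mm) begins 51 mm behind the grasp point.
Start: joints at [62.366, 30.224, 82.088, -0, 67.689, -10.227], TCP at [0.187, 0.596, 0.223] pointing down, gripper open.
Joint ranges: [-176.69, 176.69], [-43.24, 126.21], [12.49, 139.97], [-82, 262], [0, 151.66], [-163.58, 163.58]. Speed limits (degrees/s): [159.86, 159.86, 180, 180, 180, 180].

### API

Orientations are given as a 3x3 rotation matrix whose columns are the frame's x, y, z axes.
In Python, from rig import read_state, capture, hand_in gives the robot as it stands. The module is installed in compiled form; this text tells all that it offers.
- The arm moves only by the tool move_arm, never from a script. Its arguments are lists of equal length, an entry for each row: "linear": the shift along the tool's x, y, z in cm, a list of three; "angular": the turn, a rotation vector about the tool's x, y, z in rad, a list of three; "fingers": the gripper command: -1 is fully open, 1 is shut, values between are in proportion. In form: {"linear": [[tx, ty, tz], ...], "angular": [[wx, wy, wz], ...], "fingers": [fingers, ...]}. A call has 1 to 12 rows; each row is the pose to reach, as a shift and turn from the pose measured when the call began, along the tool's axes at that moment; what a row does not reach only later rows make up. A row lasts 1/12 s, in which the tool goes at most 41.7 mm and 7.16 degrees, less where a joint would pass 70% of its speed; a pose out of reach is approached as far as the arm can. A call with a gripper value outside its range is refused whole. The fingers move at their own pace and stop on an object; the grip force is fixed at half the most. Time passes only in rows, so rows that repeat a pose let the fingers close. It gives the time, the measured TCP pose, the force and the opening at its end, in the units of the state.
- read_state(): the state, without advancing time (a new reading comes with each control period).
- capture(name): name is "scene" or "top"; returns a dict with "color" (480x640x3 uint8, red, green, blue), "fx", "fy", "cx", "cy" (pixels), "k1" (the pictures are not rectified: a ray, as slopes to the right and down, at radius r is drawn at 1 + k1 r^2 times it, then the intrinsics apply), "view" (4x4, takes a point from world to camera coordinates). Camera axes: x right, y down, z forward; pixel columns grow to the right and rows downward; lengths in m; the calibration is good to about 2 mm. A picture is of the moment at which its call begins. There is no depth.
- hand_in(): hands the job in, once; it reports no verdict.
The state is a dict: "time_s": time; "joint_positions": joint angles; "qvel": joint speeds; "tau": joint torques, N m; "position": TCP position; "tcp_rot": TCP orientation; "force": force on the tool from outside, world axes, zero at the start; "moment": the same for the moment, N m; "opening": opening from 0.0 (shut) to 1.0 (fully open).
Only numpy, scipy, OpenCV 4.12 (cv2) and the standard library are available. Lean on these libraries where they do the work, as an engineer would, in place of code of your own. Each camera call takes 0.05 s, during which the arm holds its last target. There are 200 camera calls.

## Working session

There is one attempt and no reset: what is moved stays moved. The work goes in short steps, Python scripts to look and compute and a tool call to move; the robot and the scene stay as the last step left them, time stands still between calls to the robot, and variables do not carry over. Pictures are saved under pics/ and viewed, about 12 in all and at most 16, crops included, and the job is handed in when it is done.

Besides the shell and the picture viewer there is one more tool, called after "Call:" as name(argument=value, ...) on one line, values as JSON. move_arm: Moves the arm, as the interface text tells. Its arguments: {"type":"object","properties":{"linear":{"type":"array"},"angular":{"type":"array"},"fingers":{"type":"array"}},"required":["linear","angular","fingers"]}

```bash
mkdir -p pics
cat > h.py <<'E'
import numpy as np, cv2
from rig import read_state, capture
def cam(n):
    c=capture(n); c['bgr']=cv2.cvtColor(c['color'],cv2.COLOR_RGB2BGR); return c
def ray(c,u,v):
    x=(u-c['cx'])/c['fx']; y=(v-c['cy'])/c['fy']; rd=np.hypot(x,y); r=rd
    for _ in range(20): r=rd/(1+c['k1']*r*r)
    s=r/rd if rd>0 else 1
    V=np.array(c['view']); R=V[:3,:3]; o=-R.T@V[:3,3]
    return o,R.T@np.array([x*s,y*s,1])
def onz(c,u,v,z):
    o,d=ray(c,u,v); return o+d*(z-o[2])/d[2]
def proj(c,p):
    V=np.array(c['view']); q=V[:3,:3]@np.array(p)+V[:3,3]; x,y=q[:2]/q[2]; k=1+c['k1']*(x*x+y*y)
    return np.array([c['fx']*x*k+c['cx'],c['fy']*y*k+c['cy']])
E
python3 - <<'E'
from h import *
for n in('scene','top'):
    c=cam(n); cv2.imwrite(f'pics/{n}0.png',c['bgr']); V=np.array(c['view']); print(n,-V[:3,:3].T@V[:3,3],c['fx'],c['k1'],V[:3,:3].round(2).tolist())
s=read_state(); print(s['tcp_rot'],s['position'],s['force'])
E
```

```text
scene [ 1.28037593 -0.30085465  0.77192313] 506.1867143691215 -0.09587295620141174 [[0.45, 0.89, 0.0], [0.6, -0.3, -0.74], [-0.66, 0.34, -0.67]]
top [0.46685219 0.05002544 1.15098477] 448.18261578975677 -0.027209668661298564 [[0.03, -1.0, 0.0], [-0.99, -0.03, -0.12], [0.12, 0.0, -0.99]]
[[-9.54204469e-01  2.99153787e-01 -9.17997869e-04]
 [ 2.99154979e-01  9.54202980e-01 -1.72361513e-03]
 [ 3.60330308e-04 -1.91930489e-03 -9.99998093e-01]] [0.18662549 0.59579499 0.22167973] [ 0.29463851 -0.33658776 -0.78175158]
```

View pics/top0.png

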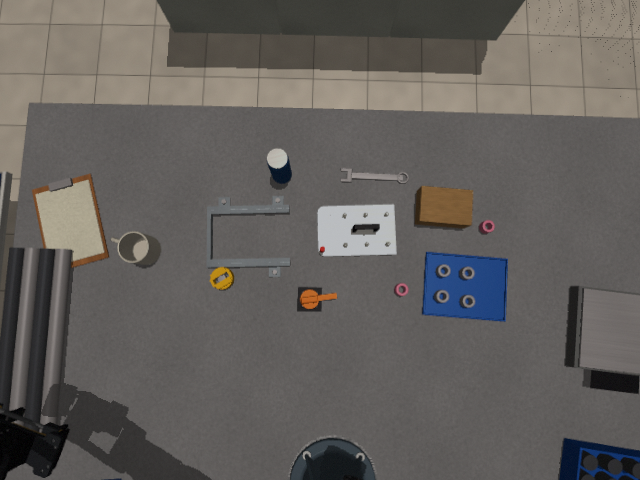

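View pics/scene0.png

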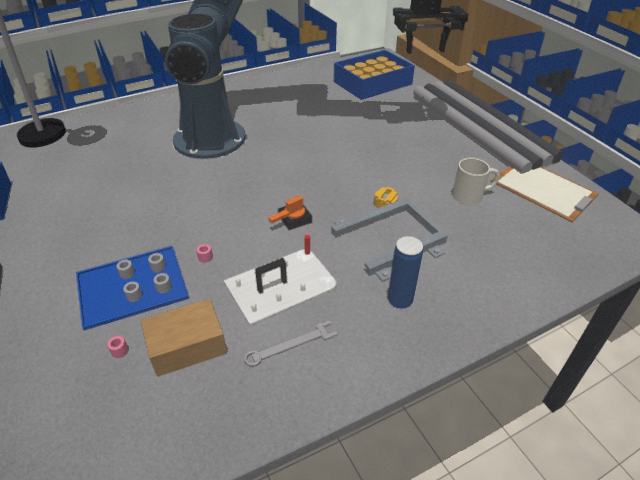

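The top view shows four grey spacers in the bin at (444,271), (468,273), (443,297) and (468,301). The two pink rings at (488,227) and (402,290) are look-alikes. The tray is at (357,230) with its nose to the left, the dock at (250,237), the socket at (221,279) and the knob at (310,299). Next I'll confirm with an enlarged crop and measure.

Run:
```python
from h import *
c=cam('top'); b=c['bgr']
a=cv2.resize(b[190:330,300:515],None,fx=3.7,fy=3.7,interpolation=cv2.INTER_CUBIC)
cv2.imwrite('pics/crop1.png',a)
a=cv2.resize(b[190:320,195:345],None,fx=4.5,fy=4.5,interpolation=cv2.INTER_CUBIC)
cv2.imwrite('pics/crop2.png',a)
hsv=cv2.cvtColor(b,cv2.COLOR_BGR2HSV)
def blobs(m,name,z,amin=15):
    n,l,s,ct=cv2.connectedComponentsWithStats(m.astype(np.uint8))
    for i in range(1,n):
        if s[i,4]>=amin and 100<ct[i][1]<340 and 200<ct[i][0]<520: print(name,ct[i].round(1),s[i].tolist(),onz(c,*ct[i],z)[:2].round(4))
H,S,Vv=cv2.split(hsv)
blobs((S<90)&(Vv>90)&(np.indices(H.shape)[0]>250)&(np.indices(H.shape)[1]>420)&(np.indices(H.shape)[1]<508)&(np.indices(H.shape)[0]<322),'sp',.032)
blobs((H>5)&(H<16)&(S>180)&(Vv>120),'or',.03)
blobs((H>20)&(H<32)&(S>150)&(Vv>100),'ye',.03)
blobs((S<30)&(Vv>190),'wh',.008)
blobs(((H<4)|(H>176))&(S>170),'red',.056,4)
blobs((H>100)&(H<125)&(S>150)&(Vv>80),'blue',.01,500)
# bin / tray corners
for nm,m,z in(('bin',(H>100)&(H<125)&(S>150)&(Vv>60),.01),('tray',(S<40)&(Vv>170),.008)):
    m=cv2.morphologyEx(m.astype(np.uint8),cv2.MORPH_CLOSE,np.ones((5,5)))
    m[:, :300]=0; m[:190]=0; m[330:]=0; m[:,520:]=0
    cs,_=cv2.findContours(m,cv2.RETR_EXTERNAL,cv2.CHAIN_APPROX_NONE)
    k=max(cs,key=cv2.contourArea); r=cv2.minAreaRect(k); print(nm,r)
    P=np.array([onz(c,*p,z)[:2] for p in k[:,0].astype(float)]).astype(np.float32); print(nm,'world',cv2.minAreaRect(P*1000))
```

```text
sp [422.2 270.3] [421, 251, 12, 56, 128] [ 0.5202 -0.2136]
sp [479.2 253.1] [436, 251, 72, 8, 321] [ 0.567  -0.3573]
sp [443.9 270.1] [438, 264, 13, 13, 89] [ 0.5221 -0.2681]
sp [468.  272.6] [462, 267, 13, 12, 81] [ 0.5175 -0.3284]
sp [506.7 304.3] [505, 281, 3, 41, 59] [ 0.4413 -0.4241]
sp [442.5 295.9] [437, 290, 12, 13, 88] [ 0.458  -0.2641]
sp [468.5 300.8] [463, 295, 12, 13, 87] [ 0.4475 -0.3287]
sp [448.  319.2] [421, 315, 71, 7, 282] [ 0.4015 -0.2774]
or [313.7 298.3] [300, 290, 37, 19, 363] [0.4438 0.0552]
ye [221.3 277.7] [210, 267, 23, 22, 295] [0.4881 0.2869]
wh [344.5 233.4] [318, 206, 77, 49, 1925] [ 0.6106 -0.0194]
wh [379.5 207.7] [362, 206, 31, 7, 86] [ 0.6801 -0.1086]
wh [379.6 217.5] [369, 216, 24, 6, 62] [ 0.6544 -0.1092]
wh [380.3 232.8] [376, 232, 11, 3, 24] [ 0.6147 -0.1114]
red [321.6 249.1] [320, 247, 4, 5, 17] [0.5643 0.039 ]
blue [466.  286.4] [423, 252, 85, 69, 4326] [ 0.4833 -0.3302]
bin ((465.1519775390625, 286.2523498535156), (84.2039794921875, 62.33000946044922), 4.969740390777588)
bin world ((484.197998046875, -327.77459716796875), (210.29005432128906, 157.79901123046875), 86.55196380615234)
tray ((356.2835693359375, 229.99234008789062), (49.49544143676758, 77.07996368408203), 88.45184326171875)
tray world ((620.6672973632812, -49.30738830566406), (128.40431213378906, 198.14784240722656), 3.1574347019195557)
```

View pics/crop1.png

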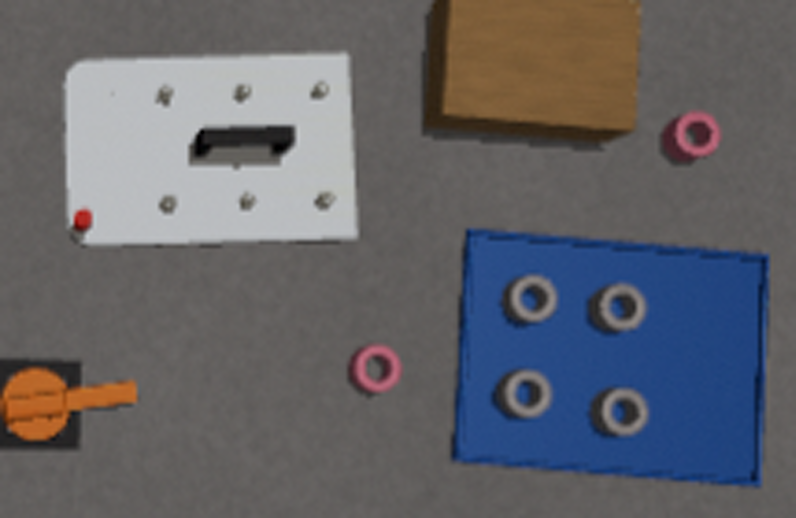

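View pics/crop2.png

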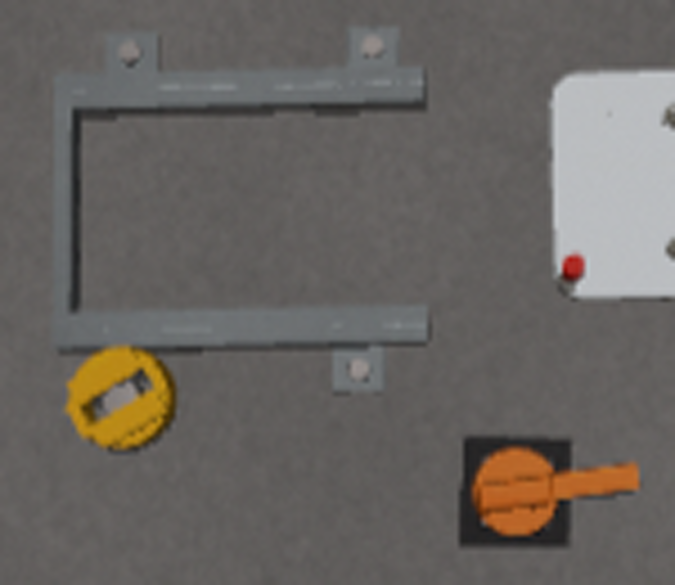

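Run:
```python
from h import *
c=cam('top'); b=c['bgr']
H,S,V=cv2.split(cv2.cvtColor(b,cv2.COLOR_BGR2HSV))
print('rail',b[209,240],b[264,240],'bench',b[235,250],b[275,260])
d=b.astype(int); m=((d[:,:,0]-d[:,:,2])>12)&(V>85)&(V<190); m[:, :200]=0;m[:,295:]=0;m[:190]=0;m[290:]=0
# rails profile per column group: subpixel edges from vertical gradient of (B-R)
f=(d[:,:,0]-d[:,:,2]).astype(float)
for u in (222,233,247,258,285,):
    col=f[:,u-3:u+4].mean(1); 
    e=[]
    for lo,hi in((198,225),(250,280)):
        s=col[lo:hi]; t=(s.max()+0)/2; on=np.where(s>t)[0]; i,j=on[0],on[-1]
        e+=[lo+i-(s[i]-t)/(s[i]-s[i-1]), lo+j+(s[j]-t)/(s[j]-s[j+1])]
    print(u,np.round(e,2),[onz(c,u,x,.022)[:2].round(4).tolist() for x in e], onz(c,u,np.mean([e[0],e[3]]),.022)[0].round(4))
for v in (222,232,242):
    row=f[v-3:v+4].mean(0)[195:225]; t=row.max()/2; on=np.where(row>t)[0]; i,j=on[0],on[-1]
    for x in (195+i-(row[i]-t)/(row[i]-row[i-1]),195+j+(row[j]-t)/(row[j]-row[j+1])): print('stop',v,round(x,2),onz(c,x,v,.022)[:2].round(4))
for v in (209,264):
    row=f[v-2:v+3].mean(0)[275:310]; t=row.max()/2; j=np.where(row>t)[0][-1]; x=275+j+(row[j]-t)/(row[j]-row[j+1]); print('mouth',v,round(x,2),onz(c,x,v,.022)[:2].round(4))
# knob: black block, flag tip, hub
m=((H>5)&(H<16)&(S>180)&(V>120)).astype(np.uint8); m[:280]=0;m[320:]=0;m[:,:290]=0;m[:,345:]=0
k,_=cv2.findContours(m,0,cv2.CHAIN_APPROX_NONE); k=max(k,key=cv2.contourArea)
P=np.array([onz(c,*p,.033)[:2] for p in k[:,0].astype(float)])
dt=cv2.distanceTransform(np.pad(m,1),cv2.DIST_L2,5)[1:-1,1:-1]; _,r,_,loc=cv2.minMaxLoc(dt); print('hub',loc,r)
left=[p for p in k[:,0] if p[0]<320]; (x,y),r=cv2.minEnclosingCircle(np.array(left)); print('hubcirc',x,y,r,onz(c,x,y,.033))
ys,xs=np.where(m[:,325:337]>0); xs=xs+325; q=np.polyfit(xs,ys,1); print('flag',q,[onz(c,u,np.polyval(q,u),.03).round(4) for u in(325,336.5)])
# block dark
m=((V<60)).astype(np.uint8); m[:280]=0;m[320:]=0;m[:,:290]=0;m[:,330:]=0; m[:]=cv2.bitwise_or(m,0)
k,_=cv2.findContours(m,0,2); k=np.vstack(k); P=np.array([onz(c,*p,.022)[:2] for p in k[:,0].astype(float)]); print('block',cv2.minAreaRect((P*1000).astype(np.float32)))
m=((H>20)&(H<32)&(S>150)&(V>90)).astype(np.uint8); m[:260]=0;m[295:]=0;m[:,:200]=0;m[:,240:]=0
k,_=cv2.findContours(m,0,2);k=max(k,key=cv2.contourArea); (x,y),r=cv2.minEnclosingCircle(k); print('sock',x,y,r,onz(c,x,y,.03)[:2],k.reshape(-1,2).mean(0));
```

```text
rail [124 122 118] [114 112 109] bench [90 92 95] [92 92 96]
222 [197.77 213.22 259.15 265.13] [[0.6923, 0.2976], [0.6522, 0.2954], [0.5349, 0.2892], [0.5198, 0.2884]] 0.6053
233 [205.74 213.12 258.74 266.32] [[0.6723, 0.2682], [0.6532, 0.2673], [0.5367, 0.2614], [0.5176, 0.2605]] 0.5943
247 [205.59 212.81 258.51 266.2 ] [[0.6737, 0.2324], [0.655, 0.2315], [0.5382, 0.2261], [0.5189, 0.2252]] 0.5956
258 [205.16 212.46 258.36 265.75] [[0.6756, 0.2043], [0.6566, 0.2034], [0.5394, 0.1983], [0.5208, 0.1975]] 0.5975
285 [204.52 212.17 257.66 265.27] [[0.6791, 0.1352], [0.6593, 0.1345], [0.5431, 0.1303], [0.5239, 0.1296]] 0.6008
stop 222 206.8 [0.6285 0.333 ]
stop 222 211.05 [0.6288 0.3222]
stop 232 206.68 [0.6028 0.3319]
stop 232 210.88 [0.6031 0.3211]
stop 242 206.67 [0.5773 0.3304]
stop 242 210.88 [0.5775 0.3197]
mouth 209 288.41 [0.6677 0.1261]
mouth 264 289.23 [0.5274 0.1191]
hub (309, 296) 7.0
hubcirc 309.8726806640625 298.8602600097656 9.910174369812012 [0.44216114 0.06449357 0.033     ]
flag [-9.54449116e-02  3.27624683e+02] [array([0.4487, 0.0272, 0.03  ]), array([ 0.4521, -0.0012,  0.03  ])]
block ((442.8046875, 66.83595275878906), (56.89336013793945, 59.86566925048828), 1.4950498342514038)
sock 220.99264526367188 277.7720642089844 11.470999717712402 [0.48791112 0.28754304] [221.13888889 277.63888889]
```

```bash
cat > go.py <<'E'
import sys
from h import *
from scipy.spatial.transform import Rotation as R
def goal(x,y,z,yaw,s=None):  # yaw: direction of tool y, degrees
    s=s or read_state(); A=np.array(s['tcp_rot']); p=np.array(s['position'])
    a=np.radians(yaw); ty=np.array([np.cos(a),np.sin(a),0]); tz=np.array([0,0,-1.]); B=np.c_[np.cross(ty,tz),ty,tz]
    print((x,y,z,yaw),'lin cm',(A.T@(np.array([x,y,z])-p)*100).round(2).tolist(),'ang',R.from_matrix(A.T@B).as_rotvec().round(4).tolist())
if __name__=='__main__':
    v=list(map(float,sys.argv[1:])); s=read_state(); print('t',round(s['time_s'],1),np.round(s['position'],4),'F',np.round(s['force'],1),'op',round(s['opening'],3),'q',np.round(s['joint_positions'],0))
    for i in range(0,len(v),4): goal(*v[i:i+4],s=s)
E
python3 go.py .5 .3 .22 -7 .5221 -.2681 .12 -86.85
python3 - <<'E'
from h import *
c=cam('top'); t=np.array([.6207,-.0493,0]);a=np.radians(3.15)
for q in((-38,-78),(38,-78),(-38,30),(38,30)):
    x,y=np.array(q)/1000; w=t+[x*np.cos(a)-y*np.sin(a),x*np.sin(a)+y*np.cos(a),.024]; print(q,w.round(4),((proj(c,w)-[300,190])*3.7).round(0))
    q=((proj(c,w-[0,0,.016])-[300,190])*3.7).round(0); print(q)
E
```

```text
t 0.2 [0.1867 0.596  0.2219] F [-0.5  0.6  0.2] op 1.0 q [ 62.  30.  82.  -0.  68. -10.]
(0.5, 0.3, 0.22, -7.0) lin cm [-38.74, -18.87, 0.21] ang [-0.0013, 0.0008, 1.3892]
(0.5221, -0.2681, 0.12, -86.85) lin cm [-57.85, -72.41, 10.28] ang [-0.0006, 0.0018, 2.7828]
(-38, -78) [ 0.587  -0.1293  0.024 ] [326. 196.]
[323. 199.]
(38, -78) [ 0.6629 -0.1251  0.024 ] [321.  87.]
[317.  90.]
(-38, 30) [ 0.5811 -0.0214  0.024 ] [168. 201.]
[167. 203.]
(38, 30) [ 0.657  -0.0173  0.024 ] [164.  91.]
[163.  95.]
```

Call:
move_arm(linear=[[-38.7,-18.9,0.2],[-38.7,-18.9,0.2],[-38.7,-18.9,0.2],[-38.7,-18.9,0.2],[-38.7,-18.9,0.2],[-38.7,-18.9,0.2],[-38.7,-18.9,0.2],[-38.7,-18.9,0.2],[-38.7,-18.9,0.2],[-38.7,-18.9,0.2],[-38.7,-18.9,0.2],[-38.7,-18.9,0.2]], angular=[[0,0,1.389],[0,0,1.389],[0,0,1.389],[0,0,1.389],[0,0,1.389],[0,0,1.389],[0,0,1.389],[0,0,1.389],[0,0,1.389],[0,0,1.389],[0,0,1.389],[0,0,1.389]], fingers=[0,0,0,0,0,0,0,0,0,0,0,0])

```text
time_s: 1.25
position: [0.5031, 0.2971, 0.2201]
tcp_rot: [[0.13, 0.991, 0.002], [0.991, -0.13, -0.001], [-0.001, 0.002, -1.0]]
force: [0.3, -0.4, -0.5]
opening: 0.503
```

```bash
python3 go.py .5221 -.2681 .12 -86.85
```

```text
t 1.2 [0.5031 0.2971 0.2201] F [ 0.3 -0.4 -0.5] op 0.503 q [20. 27. 88. -0. 64. 27.]
(0.5221, -0.2681, 0.12, -86.85) lin cm [-55.78, 9.23, 10.09] ang [0.0022, -0.0003, 1.3852]
```

Call:
move_arm(linear=[[-55.8,9.2,0],[-55.8,9.2,0],[-55.8,9.2,2],[-55.8,9.2,4],[-55.8,9.2,6],[-55.8,9.2,8],[-55.8,9.2,10.1],[-55.8,9.2,10.1],[-55.8,9.2,10.1],[-55.8,9.2,10.1],[-55.8,9.2,10.1],[-55.8,9.2,10.1]], angular=[[0,0,1.385],[0,0,1.385],[0,0,1.385],[0,0,1.385],[0,0,1.385],[0,0,1.385],[0,0,1.385],[0,0,1.385],[0,0,1.385],[0,0,1.385],[0,0,1.385],[0,0,1.385]], fingers=[-0.1,-0.1,-0.1,-0.1,-0.1,-0.1,-0.1,-0.1,-0.1,-0.1,-0.1,-0.1])

```text
time_s: 2.25
position: [0.5184, -0.191, 0.1394]
tcp_rot: [[0.999, 0.053, 0.001], [0.053, -0.999, -0.0], [0.001, 0.001, -1.0]]
force: [2.0, -0.2, -0.2]
opening: 0.547
```

```bash
python3 go.py .5221 -.2681 .12 -86.85 .5221 -.2681 .007 -86.85
```

```text
t 2.2 [ 0.5184 -0.191   0.1394] F [ 2.  -0.2 -0.2] op 0.547 q [-32.  31.  97.   0.  52.  55.]
(0.5221, -0.2681, 0.12, -86.85) lin cm [-0.05, 7.71, 1.94] ang [0.0005, -0.0015, -0.0015]
(0.5221, -0.2681, 0.007, -86.85) lin cm [-0.06, 7.71, 13.24] ang [0.0005, -0.0015, -0.0015]
```

Call:
move_arm(linear=[[-0.1,7.7,1.9],[-0.1,7.7,1.9],[-0.1,7.7,1.9],[-0.1,7.7,4.5],[-0.1,7.7,7],[-0.1,7.7,9.5],[-0.1,7.7,11.5],[-0.1,7.7,12.7],[-0.1,7.7,13.2],[-0.1,7.7,13.2],[-0.1,7.7,13.2],[-0.1,7.7,13.2]], angular=[[0,-0.0015,0],[0,-0.0015,0],[0,-0.0015,0],[0,-0.0015,0],[0,-0.0015,0],[0,-0.0015,0],[0,-0.0015,0],[0,-0.0015,0],[0,-0.0015,0],[0,-0.0015,0],[0,-0.0015,0],[0,-0.0015,0]], fingers=[-0.1,-0.1,-0.1,-0.1,-0.1,-0.1,-0.1,-0.1,-0.1,-0.1,1,1])

```text
time_s: 3.25
position: [0.5227, -0.2683, 0.0087]
tcp_rot: [[0.999, 0.054, 0.002], [0.054, -0.999, -0.002], [0.002, 0.002, -1.0]]
force: [-0.4, 0.9, -0.3]
opening: 0.467
```

```bash
python3 go.py .5221 -.2681 .12 -86.85 .587 -.1293 .12 -86.85
```

```text
t 3.2 [ 0.5227 -0.2683  0.0087] F [-0.4  0.9 -0.3] op 0.467 q [-38.  45.  96.  -0.  39.  49.]
(0.5221, -0.2681, 0.12, -86.85) lin cm [-0.04, 0.0, -11.13] ang [0.0021, -0.0018, -0.0008]
(0.587, -0.1293, 0.12, -86.85) lin cm [7.2, -13.51, -11.15] ang [0.0021, -0.0018, -0.0008]
```

Call:
move_arm(linear=[[0,0,0],[0,0,0],[0,0,0],[0,0,0],[0,0,-3],[0,0,-6],[0,0,-9],[0,0,-11.1],[0,0,-11.1],[0,0,-11.1]], angular=[[0,0,0],[0,0,0],[0,0,0],[0,0,0],[0,0,0],[0,0,0],[0,0,0],[0,0,0],[0,0,0],[0,0,0]], fingers=[1,1,1,1,1,1,1,1,1,1])

```text
time_s: 4.08
position: [0.523, -0.2686, 0.121]
tcp_rot: [[0.999, 0.054, 0.004], [0.054, -0.999, -0.004], [0.004, 0.004, -1.0]]
force: [-0.5, -0.7, -1.6]
opening: 0.351
```

```bash
python3 go.py .587 -.1293 .12 -86.85; python3 -c "
from h import *
c=cam('scene');cv2.imwrite('pics/g1.png',cv2.resize(c['bgr'][120:380,60:400],None,fx=2,fy=2))"
```

```text
t 4.1 [ 0.523  -0.2686  0.121 ] F [-0.5 -0.7 -1.6] op 0.351 q [-38.  35.  93.  -0.  52.  49.]
(0.587, -0.1293, 0.12, -86.85) lin cm [7.14, -13.57, 0.07] ang [0.0042, -0.0041, -0.0008]
```

View pics/g1.png

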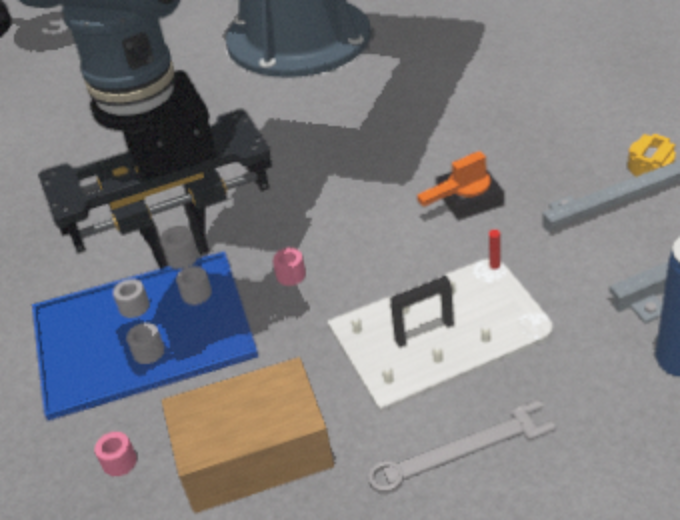

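The spacer is held upright, seen at (180,245) in the crop. The tray and the other parts are undisturbed.

Call:
move_arm(linear=[[7.2,-13.6,0],[7.2,-13.6,0],[7.2,-13.6,0],[7.2,-13.6,0],[7.2,-13.6,0],[7.2,-13.6,0.1],[7.2,-13.6,3],[7.2,-13.6,6],[7.2,-13.6,6.7],[7.2,-13.6,6.7],[7.2,-13.6,6.7]], angular=[[0.0042,-0.0041,0],[0.0042,-0.0041,0],[0.0042,-0.0041,0],[0.0042,-0.0041,0],[0.0042,-0.0041,0],[0.0042,-0.0041,0],[0.0042,-0.0041,0],[0.0042,-0.0041,0],[0.0042,-0.0041,0],[0.0042,-0.0041,0],[0.0042,-0.0041,0]], fingers=[1,1,1,1,1,1,1,1,1,1,1])

```text
time_s: 5.05
position: [0.586, -0.1292, 0.0518]
tcp_rot: [[0.999, 0.053, -0.004], [0.053, -0.999, 0.003], [-0.004, -0.003, -1.0]]
force: [-0.1, -0.1, -0.7]
opening: 0.351
```

```bash
python3 go.py .5875 -.1293 .0135 -86.85
```

```text
t 5.0 [ 0.586  -0.1292  0.0518] F [-0.1 -0.1 -0.7] op 0.351 q [-23.  42.  93.   0.  46.  64.]
(0.5875, -0.1293, 0.0135, -86.85) lin cm [0.17, 0.03, 3.83] ang [-0.003, 0.0043, -0.0023]
```

Call:
move_arm(linear=[[0.15,0,0.5],[0.15,0,1],[0.15,0,1.5],[0.15,0,2],[0.15,0,2.5],[0.15,0,3],[0.15,0,3.4],[0.15,0,3.6],[0.15,0,3.7],[0.15,0,3.7]], angular=[[-0.002,0.003,0],[-0.002,0.003,0],[-0.002,0.003,0],[-0.002,0.003,0],[-0.002,0.003,0],[-0.002,0.003,0],[-0.002,0.003,0],[-0.002,0.003,0],[-0.002,0.003,0],[-0.002,0.003,0]], fingers=[1,1,1,1,1,1,1,1,1,1])

```text
time_s: 5.88
position: [0.5872, -0.1289, 0.0145]
tcp_rot: [[0.999, 0.053, -0.002], [0.053, -0.999, 0.001], [-0.002, -0.001, -1.0]]
force: [0.7, 0.0, -0.7]
opening: 0.349
```

```bash
python3 go.py .5875 -.1293 .0135 -86.85
```

```text
t 5.9 [ 0.5872 -0.1289  0.0145] F [ 0.7  0.  -0.7] op 0.349 q [-23.  45.  93.   0.  42.  64.]
(0.5875, -0.1293, 0.0135, -86.85) lin cm [0.03, 0.04, 0.1] ang [-0.0012, 0.0017, -0.0022]
```

Call:
move_arm(linear=[[0,0,0.05],[0,0,0.05],[0,0,0.05],[0,0,0.05],[0,0,-2],[0,0,-5],[0,0,-8],[0,0,-10],[-5,4,-10.5],[-5,7,-10.5],[-5,11,-10.5],[-5,11,-10.5]], angular=[[0,0,0],[0,0,0],[0,0,0],[0,0,0],[0,0,0],[0,0,0],[0,0,0],[0,0,0],[0,0,0],[0,0,0],[0,0,0],[0,0,0]], fingers=[-0.1,-0.1,-0.1,-0.1,-0.1,-0.1,-0.1,-0.1,-0.1,-0.1,-0.1,-0.1])

```text
time_s: 6.88
position: [0.5443, -0.249, 0.1209]
tcp_rot: [[0.999, 0.048, 0.004], [0.048, -0.999, -0.005], [0.003, 0.006, -1.0]]
force: [1.9, -0.7, -0.4]
opening: 0.547
```

```bash
cat > sp.py <<'E'
from h import *
c=cam('top'); cs=cam('scene'); cv2.imwrite('pics/last_s.png',cs['bgr']); cv2.imwrite('pics/last_t.png',c['bgr'])
H,S,V=cv2.split(cv2.cvtColor(c['bgr'],cv2.COLOR_BGR2HSV))
m=((S<90)&(V>90)).astype(np.uint8); m[:258]=0; m[316:]=0; m[:,:430]=0; m[:,504:]=0
n,l,s,ct=cv2.connectedComponentsWithStats(m)
for i in range(1,n):
    if s[i,4]>15: print(ct[i].round(1),s[i,2:].tolist(),onz(c,*ct[i],.032)[:2].round(4))
# scene view cross-check
H,S,V=cv2.split(cv2.cvtColor(cs['bgr'],cv2.COLOR_BGR2HSV))
for w in ((.5175,-.3284,.018),(.458,-.2641,.018),(.4475,-.3287,.018)):
    u,v=proj(cs,w).astype(int); q=S[v-3:v+4,u-3:u+4]; print('scene',(u,v),'median S',np.median(S[v-4:v+5,u-4:u+5]))
E
python3 sp.py; python3 go.py .5175 -.3284 .06 -86.85
```

```text
[461.9 278.8] [9, 8, 41] [ 0.5015 -0.3129]
scene (np.int64(130), np.int64(291)) median S 5.0
scene (np.int64(154), np.int64(263)) median S 5.0
scene (np.int64(123), np.int64(269)) median S 5.0
t 7.0 [ 0.5434 -0.244   0.1199] F [-0.3  0.2  0.4] op 0.549 q [-35.  36.  92.  -0.  53.  52.]
(0.5175, -0.3284, 0.06, -86.85) lin cm [-3.0, 8.3, 5.99] ang [0.0, 0.0001, -0.0059]
```

```bash
python3 -c "
import cv2;a=cv2.imread('pics/last_s.png');cv2.imwrite('pics/v7.png',cv2.resize(a[180:380,60:400],None,fx=2.3,fy=2.3))"
```

```text
(no output)
```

View pics/v7.png

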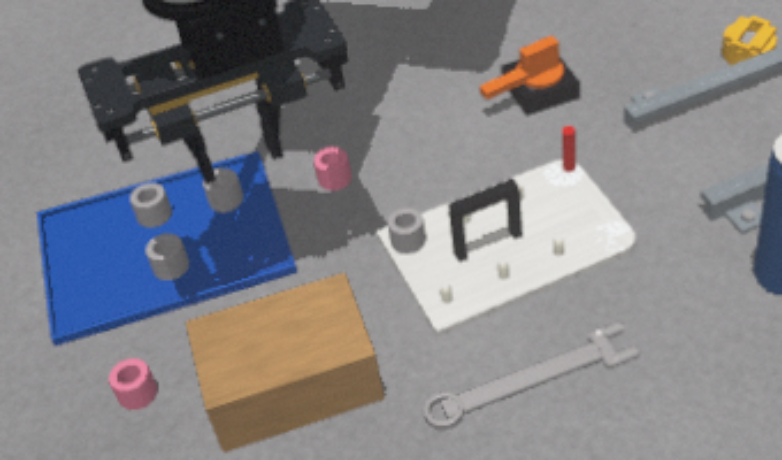

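Spacer 1 stands on peg 1. The other three are unmoved.

Call:
move_arm(linear=[[-3,8.3,0],[-3,8.3,0],[-3,8.3,0],[-3,8.3,2],[-3,8.3,5],[-3,8.3,8],[-3,8.3,10],[-3,8.3,11.2],[-3,8.3,11.4],[-3,8.3,11.4],[-3,8.3,11.4],[-3,8.3,11.4]], angular=[[0,0,-0.006],[0,0,-0.006],[0,0,-0.006],[0,0,-0.006],[0,0,-0.006],[0,0,-0.006],[0,0,-0.006],[0,0,-0.006],[0,0,-0.006],[0,0,-0.006],[0,0,-0.006],[0,0,-0.006]], fingers=[-0.1,-0.1,-0.1,-0.1,-0.1,-0.1,-0.1,-0.1,-0.1,-0.1,-0.1,1])

```text
time_s: 7.98
position: [0.5182, -0.3281, 0.0066]
tcp_rot: [[0.998, 0.056, 0.001], [0.056, -0.998, -0.001], [0.001, 0.001, -1.0]]
force: [0.1, 0.4, 0.1]
opening: 0.524
```

```bash
python3 go.py .5175 -.3284 .006 -86.85 .6629 -.1251 .12 -86.85
```

```text
t 8.0 [ 0.5182 -0.3281  0.0066] F [0.1 0.4 0.1] op 0.524 q [-43.  46.  92.   0.  42.  44.]
(0.5175, -0.3284, 0.006, -86.85) lin cm [-0.07, 0.02, 0.06] ang [0.0008, -0.0009, 0.0007]
(0.6629, -0.1251, 0.12, -86.85) lin cm [15.59, -19.46, -11.34] ang [0.0008, -0.0009, 0.0007]
```

Call:
move_arm(linear=[[-0.05,0,0],[-0.05,0,0],[-0.05,0,0],[-0.05,0,0],[0,0,-3],[0,0,-6],[0,0,-9],[0,0,-11.3],[3.9,-4.9,-11.3],[7.8,-9.7,-11.3],[11.7,-14.6,-11.3],[15.6,-19.5,-11.3]], angular=[[0,0,0],[0,0,0],[0,0,0],[0,0,0],[0,0,0],[0,0,0],[0,0,0],[0,0,0],[0,0,0],[0,0,0],[0,0,0],[0,0,0]], fingers=[1,1,1,1,1,1,1,1,1,1,1,1])

```text
time_s: 8.98
position: [0.6153, -0.1913, 0.1197]
tcp_rot: [[0.999, 0.054, 0.001], [0.054, -0.999, -0.001], [0.001, 0.001, -1.0]]
force: [0.3, 0.1, -1.0]
opening: 0.36
```

```bash
python3 go.py .6635 -.1251 .12 -86.85  .6635 -.1251 .05 -86.85 .6635 -.1251 .0115 -86.85
```

```text
t 9.0 [ 0.6153 -0.1913  0.1197] F [ 0.3  0.1 -1. ] op 0.36 q [-27.  39.  84.  -0.  57.  60.]
(0.6635, -0.1251, 0.12, -86.85) lin cm [5.17, -6.35, -0.03] ang [0.0009, -0.0008, -0.0008]
(0.6635, -0.1251, 0.05, -86.85) lin cm [5.17, -6.36, 6.97] ang [0.0009, -0.0008, -0.0008]
(0.6635, -0.1251, 0.0115, -86.85) lin cm [5.16, -6.36, 10.82] ang [0.0009, -0.0008, -0.0008]
```

Call:
move_arm(linear=[[5.2,-6.4,0],[5.2,-6.4,0],[5.2,-6.4,0],[5.2,-6.4,0],[5.2,-6.4,3],[5.2,-6.4,6],[5.2,-6.4,8],[5.2,-6.4,9],[5.2,-6.4,10],[5.2,-6.4,10.6],[5.2,-6.4,10.8],[5.2,-6.4,10.8]], angular=[[0,0,0],[0,0,0],[0,0,0],[0,0,0],[0,0,0],[0,0,0],[0,0,0],[0,0,0],[0,0,0],[0,0,0],[0,0,0],[0,0,0]], fingers=[1,1,1,1,1,1,1,1,1,1,1,1])

```text
time_s: 9.98
position: [0.6641, -0.1252, 0.0121]
tcp_rot: [[0.999, 0.054, 0.001], [0.054, -0.999, -0.001], [0.001, 0.001, -1.0]]
force: [0.5, -0.3, -0.3]
opening: 0.359
```

```bash
python3 go.py .6635 -.1251 .0115 -86.85
```

```text
t 10.0 [ 0.6641 -0.1252  0.0121] F [ 0.5 -0.3 -0.3] op 0.359 q [-20.  49.  82.  -0.  49.  67.]
(0.6635, -0.1251, 0.0115, -86.85) lin cm [-0.06, -0.02, 0.06] ang [0.0012, -0.0014, -0.0013]
```

Call:
move_arm(linear=[[0,0,0],[0,0,0],[0,0,0],[0,0,-3],[0,0,-6],[0,0,-9],[0,0,-10.8],[-3.5,2.1,-10.8],[-7,4.2,-10.8],[-10.5,6.3,-10.8],[-14,8.4,-10.8],[-17.5,10.5,-10.8]], angular=[[0,0,0],[0,0,0],[0,0,0],[0,0,0],[0,0,0],[0,0,0],[0,0,0],[0,0,0],[0,0,0],[0,0,0],[0,0,0],[0,0,0]], fingers=[-0.1,-0.1,-0.1,-0.1,-0.1,-0.1,-0.1,-0.1,-0.1,-0.1,-0.1,-0.1])

```text
time_s: 10.98
position: [0.4938, -0.2401, 0.121]
tcp_rot: [[0.998, 0.055, 0.003], [0.055, -0.998, -0.003], [0.003, 0.003, -1.0]]
force: [-0.3, -0.5, 0.2]
opening: 0.545
```

```bash
python3 go.py .4575 -.2641 .12 -86.85 .4575 -.2641 .006 -86.85
cat > scn.py <<'E'
from h import *
cs=cam('scene'); cv2.imwrite('pics/last_s.png',cs['bgr'])
b=cs['bgr'].astype(int); H,S,V=cv2.split(cv2.cvtColor(cs['bgr'],cv2.COLOR_BGR2HSV))
# grey blobs against blue bin, and grey spacers over tray
m=((S<60)&(V>70)&(V<235)).astype(np.uint8)
poly=np.array([proj(cs,p) for p in((.555,-.235,.01),(.55,-.42,.01),(.41,-.41,.01),(.415,-.235,.01))],np.int32)
k=np.zeros_like(m); cv2.fillPoly(k,[poly],1); m&=k
n,l,s,ct=cv2.connectedComponentsWithStats(m)
for i in range(1,n):
    if s[i,4]>40: print('bin blob',ct[i].round(1),s[i].tolist(),onz(cs,*ct[i],.019)[:2].round(4))
E
python3 scn.py
```

```text
t 11.0 [ 0.4938 -0.2401  0.121 ] F [-0.3 -0.5  0.2] op 0.545 q [-38.  33.  99.  -0.  49.  49.]
(0.4575, -0.2641, 0.12, -86.85) lin cm [-3.75, 2.19, 0.1] ang [0.0028, -0.0031, -0.0001]
(0.4575, -0.2641, 0.006, -86.85) lin cm [-3.79, 2.16, 11.5] ang [0.0028, -0.0031, -0.0001]
bin blob [156.6 262.2] [149, 253, 17, 19, 249] [ 0.4585 -0.2599]
bin blob [125.2 268.8] [117, 260, 17, 19, 244] [ 0.4477 -0.3247]
```

Call:
move_arm(linear=[[-3.8,2.3,0],[-3.8,2.3,0],[-3.8,2.3,0],[-3.8,2.3,2],[-3.8,2.3,5],[-3.8,2.3,8],[-3.8,2.3,10],[-3.8,2.3,11.2],[-3.8,2.3,11.5],[-3.8,2.3,11.5],[-3.8,2.3,11.5],[-3.8,2.3,11.5]], angular=[[0.002,-0.002,0],[0.002,-0.002,0],[0.002,-0.002,0],[0.002,-0.002,0],[0.002,-0.002,0],[0.002,-0.002,0],[0.002,-0.002,0],[0.002,-0.002,0],[0.002,-0.002,0],[0.002,-0.002,0],[0.002,-0.002,0],[0.002,-0.002,0]], fingers=[0.05,0.05,0.05,0.05,0.05,0.05,0.05,0.05,0.05,0.05,0.05,1])

```text
time_s: 12.03
position: [0.451, -0.2679, 0.0061]
tcp_rot: [[0.999, 0.052, -0.005], [0.052, -0.999, -0.001], [-0.005, 0.0, -1.0]]
force: [0.3, 0.9, -0.2]
opening: 0.449
```

```bash
python3 go.py .458 -.2641 .12 -86.85 .5815 -.0214 .12 -86.85
```

```text
t 12.0 [ 0.451  -0.2679  0.0061] F [ 0.3  0.9 -0.2] op 0.449 q [-43.  43. 105.  -0.  32.  45.]
(0.458, -0.2641, 0.12, -86.85) lin cm [0.66, -0.34, -11.39] ang [0.0004, 0.0054, -0.0027]
(0.5815, -0.0214, 0.12, -86.85) lin cm [14.26, -23.93, -11.47] ang [0.0004, 0.0054, -0.0027]
```

Call:
move_arm(linear=[[0,0,0],[0.7,-0.3,0],[0.7,-0.3,0],[0.7,-0.3,0],[0.7,-0.3,0],[0.7,-0.3,0],[0.7,-0.3,0],[0.7,-0.3,-3],[0.7,-0.3,-6],[0.7,-0.3,-9],[0.7,-0.3,-11.3],[0.7,-0.3,-11.3]], angular=[[0,0.003,0],[0,0.003,0],[0,0.003,0],[0,0.003,0],[0,0.003,0],[0,0.003,0],[0,0.003,0],[0,0.003,0],[0,0.003,0],[0,0.003,0],[0,0.003,0],[0,0.003,0]], fingers=[0,0,0.05,1,1,1,1,1,1,1,1,1])

```text
time_s: 13.03
position: [0.4606, -0.2665, 0.1232]
tcp_rot: [[0.999, 0.052, 0.004], [0.052, -0.999, -0.007], [0.004, 0.007, -1.0]]
force: [1.2, 0.1, -1.3]
opening: 0.361
```

```bash
python3 scn.py; python3 go.py .5817 -.0214 .12 -86.85; python3 -c "
import cv2;a=cv2.imread('pics/last_s.png');cv2.imwrite('pics/v8.png',cv2.resize(a[160:340,60:360],None,fx=2.5,fy=2.5))"
```

```text
bin blob [125.1 268.9] [117, 260, 17, 19, 251] [ 0.4481 -0.325 ]
t 13.1 [ 0.4596 -0.2657  0.1212] F [ 0.7 -0.9 -1.3] op 0.364 q [-42.  31. 101.  -0.  47.  45.]
(0.5817, -0.0214, 0.12, -86.85) lin cm [13.47, -23.76, 0.04] ang [0.0044, -0.0014, -0.0029]
```

View pics/v8.png

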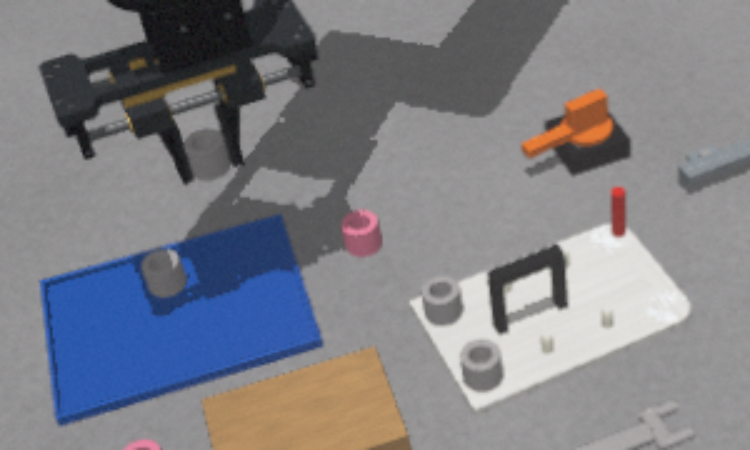

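Spacer 3 is held, and pegs 1 and 2 are loaded.

Call:
move_arm(linear=[[3.4,-5.9,0],[6.7,-11.9,0],[10.1,-17.8,0],[13.5,-23.8,0],[13.5,-23.8,0],[13.5,-23.8,0],[13.5,-23.8,0],[13.5,-23.8,0],[13.5,-23.8,0],[13.5,-23.8,0],[13.5,-23.8,0],[13.5,-23.8,0]], angular=[[0.002,-0.001,-0.003],[0.002,-0.001,-0.003],[0.002,-0.001,-0.003],[0.002,-0.001,-0.003],[0.002,-0.001,-0.003],[0.002,-0.001,-0.003],[0.002,-0.001,-0.003],[0.002,-0.001,-0.003],[0.002,-0.001,-0.003],[0.002,-0.001,-0.003],[0.002,-0.001,-0.003],[0.002,-0.001,-0.003]], fingers=[1,1,1,1,1,1,1,1,1,1,1,1])

```text
time_s: 14.08
position: [0.5812, -0.0223, 0.1198]
tcp_rot: [[0.999, 0.053, -0.001], [0.053, -0.999, -0.002], [-0.001, 0.002, -1.0]]
force: [-0.7, 0.3, -0.8]
opening: 0.36
```

```bash
python3 go.py .5815 -.0214 .0115 -86.85
```

```text
t 14.1 [ 0.5812 -0.0223  0.1198] F [-0.7  0.3 -0.8] op 0.36 q [-13.  35.  94.  -0.  52.  74.]
(0.5815, -0.0214, 0.0115, -86.85) lin cm [0.05, -0.11, 10.83] ang [0.0021, 0.001, -0.0021]
```

Call:
move_arm(linear=[[0.05,-0.1,2],[0.05,-0.1,4],[0.05,-0.1,6],[0.05,-0.1,7.5],[0.05,-0.1,8.5],[0.05,-0.1,9.5],[0.05,-0.1,10.2],[0.05,-0.1,10.6],[0.05,-0.1,10.8],[0.05,-0.1,10.8]], angular=[[0.001,0,0],[0.001,0,0],[0.001,0,0],[0.001,0,0],[0.001,0,0],[0.001,0,0],[0.001,0,0],[0.001,0,0],[0.001,0,0],[0.001,0,0]], fingers=[1,1,1,1,1,1,1,1,1,1])

```text
time_s: 14.92
position: [0.5816, -0.0217, 0.0118]
tcp_rot: [[0.999, 0.053, -0.001], [0.053, -0.999, -0.001], [-0.001, 0.001, -1.0]]
force: [1.2, 0.5, -0.7]
opening: 0.359
```

```bash
python3 go.py .4475 -.3287 .12 -86.85
```

```text
t 14.9 [ 0.5816 -0.0217  0.0118] F [ 1.2  0.5 -0.7] op 0.359 q [-13.  45.  96.  -0.  39.  74.]
(0.4475, -0.3287, 0.12, -86.85) lin cm [-15.03, 29.97, -10.77] ang [0.0012, 0.0008, -0.0022]
```

Call:
move_arm(linear=[[0,0,0],[0,0,0],[0,0,0],[0,0,-3],[0,0,-6],[0,0,-9],[0,0,-10.8],[-3,6,-10.8],[-6,12,-10.8],[-9,18,-10.8],[-12,24,-10.8],[-15,30,-10.8]], angular=[[0,0,0],[0,0,0],[0,0,0],[0,0,0],[0,0,0],[0,0,0],[0,0,0],[0,0,0],[0,0,0],[0,0,0],[0,0,0],[0,0,0]], fingers=[-0.1,-0.1,-0.1,-0.1,-0.1,-0.1,-0.1,-0.1,-0.1,-0.1,-0.1,-0.1])

```text
time_s: 15.92
position: [0.4979, -0.214, 0.1209]
tcp_rot: [[0.999, 0.054, 0.0], [0.054, -0.999, -0.002], [0.0, 0.002, -1.0]]
force: [0.6, -0.2, -0.0]
opening: 0.55
```

```bash
python3 scn.py; python3 go.py .4475 -.3287 .12 -86.85
```

```text
bin blob [125.2 268.8] [117, 260, 17, 19, 244] [ 0.4477 -0.3247]
t 16.0 [ 0.496  -0.2217  0.1209] F [-1.2 -3.4  0.9] op 0.547 q [-36.  32.  99.  -0.  48.  52.]
(0.4475, -0.3287, 0.12, -86.85) lin cm [-5.37, 10.45, 0.17] ang [0.0072, 0.0003, -0.0063]
```

Call:
move_arm(linear=[[-5.4,10.5,0],[-5.4,10.5,0],[-5.4,10.5,0],[-5.4,10.5,0],[-5.4,10.5,3],[-5.4,10.5,6],[-5.4,10.5,9],[-5.4,10.5,9],[-5.4,10.5,9],[-5.4,10.5,9]], angular=[[0.002,0,-0.006],[0.002,0,-0.006],[0.002,0,-0.006],[0.002,0,-0.006],[0.002,0,-0.006],[0.002,0,-0.006],[0.002,0,-0.006],[0.002,0,-0.006],[0.002,0,-0.006],[0.002,0,-0.006]], fingers=[-0.1,-0.1,-0.1,-0.1,-0.1,-0.1,-0.1,-0.1,-0.1,-0.1])

```text
time_s: 16.8
position: [0.4481, -0.3301, 0.0329]
tcp_rot: [[0.998, 0.055, 0.001], [0.055, -0.998, -0.007], [0.001, 0.007, -1.0]]
force: [0.7, -0.1, 1.2]
opening: 0.552
```

```bash
python3 go.py .4475 -.3287 .006 -86.85
```

```text
t 16.8 [ 0.4481 -0.3301  0.0329] F [ 0.7 -0.1  1.2] op 0.552 q [-48.  41. 100.  -0.  38.  39.]
(0.4475, -0.3287, 0.006, -86.85) lin cm [-0.05, -0.16, 2.69] ang [0.0066, -0.0009, 0.0002]
```

Call:
move_arm(linear=[[0,-0.15,1],[0,-0.15,2],[0,-0.15,2.6],[0,-0.15,2.7],[0,-0.15,2.7],[0,-0.15,2.7],[0,-0.15,2.7],[0,-0.15,2.7],[0,-0.15,0],[0,-0.15,-3],[0,-0.15,-6],[0,-0.15,-8.7]], angular=[[0.005,0,0],[0.005,0,0],[0.005,0,0],[0.005,0,0],[0.005,0,0],[0.005,0,0],[0.005,0,0],[0.005,0,0],[0.005,0,0],[0.005,0,0],[0.005,0,0],[0.005,0,0]], fingers=[-0.1,-0.1,-0.1,-0.1,1,1,1,1,1,1,1,1])

```text
time_s: 17.8
position: [0.4478, -0.328, 0.1214]
tcp_rot: [[0.998, 0.055, 0.001], [0.055, -0.998, -0.002], [0.001, 0.002, -1.0]]
force: [-0.2, -0.6, -1.6]
opening: 0.368
```

```bash
python3 scn.py; python3 go.py .657 -.0173 .12 -86.85
```

```text
t 17.9 [ 0.4502 -0.3304  0.1264] F [ 0.6 -1.6  0.7] op 0.368 q [-48.  32.  97.  -0.  50.  39.]
(0.657, -0.0173, 0.12, -86.85) lin cm [22.37, -30.12, 0.52] ang [0.0092, -0.0072, 0.0004]
```

Call:
move_arm(linear=[[2.8,-3.8,0],[5.6,-7.5,0],[8.4,-11.3,0.5],[11.2,-15,0.5],[14,-18.8,0.5],[16.8,-22.6,0.5],[19.6,-26.3,0.5],[22.4,-30.1,0.5],[22.4,-30.1,0.5],[22.4,-30.1,0.5],[22.4,-30.1,0.5],[22.4,-30.1,0.5]], angular=[[0.004,-0.003,0],[0.004,-0.003,0],[0.004,-0.003,0],[0.004,-0.003,0],[0.004,-0.003,0],[0.004,-0.003,0],[0.004,-0.003,0],[0.004,-0.003,0],[0.004,-0.003,0],[0.004,-0.003,0],[0.004,-0.003,0],[0.004,-0.003,0]], fingers=[1,1,1,1,1,1,1,1,1,1,1,1])

```text
time_s: 18.85
position: [0.6564, -0.0172, 0.1196]
tcp_rot: [[0.998, 0.056, 0.003], [0.056, -0.998, -0.005], [0.002, 0.005, -1.0]]
force: [-1.2, -0.1, -0.5]
opening: 0.368
```

```bash
python3 go.py .6573 -.0173 .0115 -86.85
```

```text
t 18.9 [ 0.6564 -0.0172  0.1196] F [-1.2 -0.1 -0.5] op 0.368 q [-11.  39.  82.  -0.  58.  76.]
(0.6573, -0.0173, 0.0115, -86.85) lin cm [0.06, -0.05, 10.81] ang [0.0053, -0.0024, 0.0015]
```

Call:
move_arm(linear=[[0.1,0,2],[0.1,0,4],[0.1,0,6],[0.1,0,7.5],[0.1,0,8.5],[0.1,0,9.5],[0.1,0,10.2],[0.1,0,10.6],[0.1,0,10.8],[0.1,0,10.8]], angular=[[0.003,-0.001,0],[0.003,-0.001,0],[0.003,-0.001,0],[0.003,-0.001,0],[0.003,-0.001,0],[0.003,-0.001,0],[0.003,-0.001,0],[0.003,-0.001,0],[0.003,-0.001,0],[0.003,-0.001,0]], fingers=[1,1,1,1,1,1,1,1,1,1])

```text
time_s: 19.68
position: [0.6578, -0.0179, 0.0117]
tcp_rot: [[0.998, 0.056, 0.002], [0.056, -0.998, -0.002], [0.002, 0.002, -1.0]]
force: [0.2, 0.2, -0.8]
opening: 0.364
```

```bash
python3 go.py .6573 -.0173 .0115 -86.85
```

```text
t 19.7 [ 0.6578 -0.0179  0.0117] F [ 0.2  0.2 -0.8] op 0.364 q [-11.  48.  85.  -0.  47.  76.]
(0.6573, -0.0173, 0.0115, -86.85) lin cm [-0.05, -0.06, 0.02] ang [0.0024, -0.0016, 0.0015]
```

Call:
move_arm(linear=[[0,0,0],[0,0,0],[0,0,0],[0,0,-3],[0,0,-6],[0,0,-9],[0,0,-12],[-4,0,-14],[-8,0,-14],[-12,0,-14],[-16,0,-14],[-20,0,-14]], angular=[[0,0,0],[0,0,0],[0,0,0],[0,0,0],[0,0,0],[0,0,0],[0,0,0],[0,0,-0.12],[0,0,-0.24],[0,0,-0.36],[0,0,-0.48],[0,0,-0.6]], fingers=[-0.1,-0.1,-0.1,-0.1,-0.1,-0.1,-0.1,-0.1,-0.1,-0.1,-0.1,-0.1])

```text
time_s: 20.68
position: [0.4563, -0.0287, 0.1523]
tcp_rot: [[0.788, 0.616, 0.004], [0.616, -0.788, -0.003], [0.001, 0.005, -1.0]]
force: [0.2, 0.6, -0.3]
opening: 0.551
```

```bash
python3 -c "
from h import *
a=cam('top')['bgr'];b=cam('scene')['bgr']
A=cv2.resize(a[190:330,195:510],None,fx=2.5,fy=2.5);B=cv2.resize(b[170:330,200:515],(787,400));cv2.imwrite('pics/v9.png',np.vstack([A[:,:787],B])[:, :787])"; python3 go.py .45 -.1 .16 3
```

```text
t 20.8 [ 0.4473 -0.0262  0.1507] F [ 0.2 -0.5 -1. ] op 0.549 q [-18.  24. 111.  -0.  46.  35.]
(0.45, -0.1, 0.16, 3.0) lin cm [-4.3, 6.0, -0.94] ang [-0.0115, 0.0036, -0.9651]
```

View pics/v9.png

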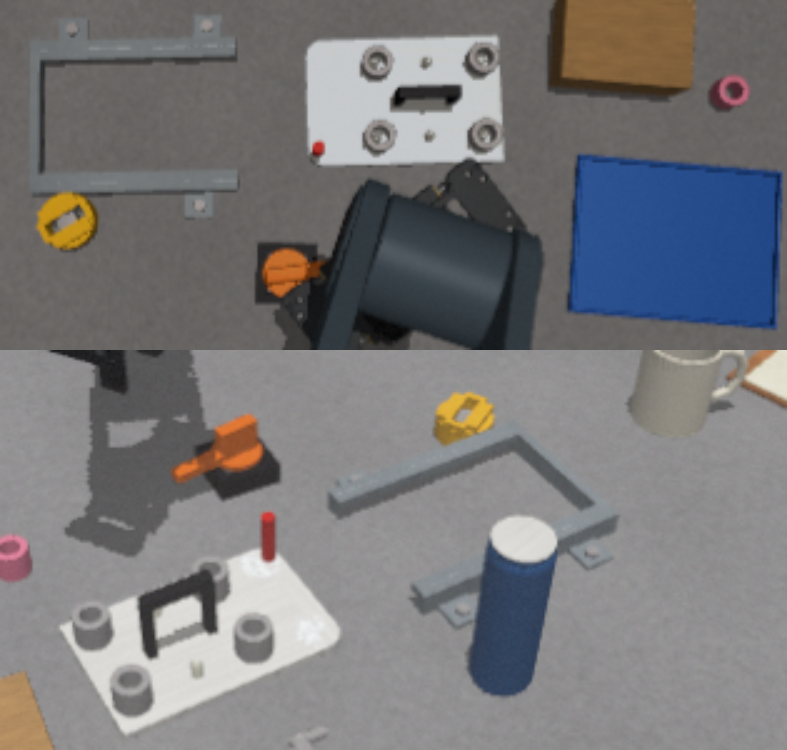

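All four spacers are seated on pegs 1, 2, 5 and 6, the bin is empty and the knob is untouched. Next is the tray handle.

```bash
cat > tr.py <<'E'
from h import *
def tray(c):
    H,S,V=cv2.split(cv2.cvtColor(c['bgr'],cv2.COLOR_BGR2HSV)); m=((S<40)&(V>165)).astype(np.uint8); m[:, :200]=0; m[:195]=0; m[270:]=0; m[:,410:]=0
    m=cv2.morphologyEx(m,cv2.MORPH_CLOSE,np.ones((3,3))); k=max(cv2.findContours(m,0,cv2.CHAIN_APPROX_NONE)[0],key=cv2.contourArea)
    P=np.array([onz(c,*p,.008)[:2] for p in k[:,0].astype(float)]); print('tray',cv2.minAreaRect((P*1000).astype(np.float32)))
def red(c,z=.056):
    H,S,V=cv2.split(cv2.cvtColor(c['bgr'],cv2.COLOR_BGR2HSV)); m=(((H<4)|(H>176))&(S>170)&(V>60)).astype(np.uint8); m[290:]=0;
    n,l,s,ct=cv2.connectedComponentsWithStats(m)
    for i in range(1,n):
        if s[i,4]>4: print('red',ct[i].round(2),s[i].tolist(),onz(c,*ct[i],z)[:2].round(4))
if __name__=='__main__':
    c=cam('top'); tray(c); red(c)
E
python3 tr.py; python3 go.py .6218 -.0693 .13 3.1
```

```text
tray ((620.8907470703125, -49.22698211669922), (129.3665313720703, 199.04791259765625), 3.1693344116210938)
red [321.69 248.94] [320, 247, 4, 5, 16] [0.5646 0.0388]
t 20.8 [ 0.4533 -0.0278  0.1516] F [ 0.3 -1.3 -0.4] op 0.55 q [-18.  24. 110.  -0.  46.  35.]
(0.6218, -0.0693, 0.13, 3.1) lin cm [10.83, 13.56, 2.12] ang [-0.0018, 0.002, -0.9696]
```

Call:
move_arm(linear=[[3.6,4.5,0.5],[7.2,9,0.5],[10.8,13.6,0.5],[10.8,13.6,0.5],[10.8,13.6,0.5],[10.8,13.6,0.5],[10.8,13.6,0.5],[10.8,13.6,0.5],[10.8,13.6,0.5],[10.8,13.6,0.5],[10.8,13.6,0.5],[10.8,13.6,0.5]], angular=[[0,0,-0.97],[0,0,-0.97],[0,0,-0.97],[0,0,-0.97],[0,0,-0.97],[0,0,-0.97],[0,0,-0.97],[0,0,-0.97],[0,0,-0.97],[0,0,-0.97],[0,0,-0.97],[0,0,-0.97]], fingers=[0.1,0.1,0.1,0.1,0.1,0.1,0.1,0.1,0.1,0.1,0.1,0.1])

```text
time_s: 21.83
position: [0.6224, -0.0698, 0.1464]
tcp_rot: [[-0.053, 0.999, -0.001], [0.999, 0.053, -0.001], [-0.001, -0.002, -1.0]]
force: [0.4, -1.3, -0.3]
opening: 0.449
```

```bash
python3 go.py .6218 -.0693 .047 3.15
```

```text
t 21.8 [ 0.6224 -0.0698  0.1464] F [ 0.4 -1.3 -0.3] op 0.449 q [-17.  35.  86.  -0.  59. -20.]
(0.6218, -0.0693, 0.047, 3.15) lin cm [0.07, -0.04, 9.94] ang [-0.0016, 0.0012, -0.002]
```

Call:
move_arm(linear=[[0.05,0,3],[0.05,0,6],[0.05,0,8.5],[0.05,0,9.5],[0.05,0,9.9],[0.05,0,9.9],[0.05,0,9.9],[0.05,0,9.9],[0.05,0,9.9],[0.05,0,9.9],[0.05,0,9.9],[0.05,0,9.9]], angular=[[0,0,0],[0,0,0],[0,0,0],[0,0,0],[0,0,0],[0,0,0],[0,0,0],[0,0,0],[0,0,0],[0,0,0],[0,0,0],[0,0,0]], fingers=[0.1,0.1,0.1,0.1,0.1,0.1,1,1,1,1,1,1])

```text
time_s: 22.83
position: [0.6216, -0.0695, 0.0482]
tcp_rot: [[-0.053, 0.999, -0.003], [0.999, 0.053, -0.002], [-0.001, -0.003, -1.0]]
force: [-2.4, -0.5, 5.7]
opening: 0.134
```

```bash
python3 go.py .612 -.0193 .049 2.75
```

```text
t 22.8 [ 0.6216 -0.0695  0.0482] F [-2.4 -0.5  5.7] op 0.134 q [-17.  43.  89.  -0.  48. -19.]
(0.612, -0.0193, 0.049, 2.75) lin cm [5.07, -0.69, -0.08] ang [-0.0026, 0.0014, 0.0054]
```

Call:
move_arm(linear=[[0,0,-0.25],[0,0,-0.25],[0.5,-0.3,-0.25],[1.2,-0.6,-0.25],[2,-1,-0.25],[3,-1.03,-0.25],[4,-1.03,-0.25],[5.1,-1.03,-0.25],[5.1,-1.03,-0.25],[5.1,-1.03,-0.25]], angular=[[0,0,0],[0,0,0],[0,0,0.005],[0,0,0.006],[0,0,0.006],[0,0,0.006],[0,0,0.006],[0,0,0.006],[0,0,0.006],[0,0,0.006]], fingers=[1,1,1,1,1,1,1,1,1,1])

```text
time_s: 23.67
position: [0.6087, -0.018, 0.0507]
tcp_rot: [[-0.05, 0.999, -0.002], [0.999, 0.05, -0.002], [-0.002, -0.003, -1.0]]
force: [0.5, -0.0, -6.0]
opening: 0.133
```

```bash
python3 tr.py;  python3 -c "
from h import *
a=cam('top')['bgr'];b=cam('scene')['bgr']
A=cv2.resize(a[190:290,195:405],None,fx=3.5,fy=3.5);B=cv2.resize(b[190:300,220:460],(735,337));cv2.imwrite('pics/v10.png',np.vstack([A[:,:735],B])[:600])"; python3 go.py .6086 -.0193 .049 2.75
```

```text
tray ((605.60205078125, 73.20362091064453), (126.82398986816406, 59.42723083496094), 1.5701100826263428)
red [300.62 253.25] [299, 251, 4, 5, 16] [0.5526 0.09  ]
t 23.8 [ 0.6091 -0.0195  0.0508] F [-0.3 -0.3 -6.4] op 0.132 q [-12.  42.  91.  -0.  46. -15.]
(0.6086, -0.0193, 0.049, 2.75) lin cm [0.02, -0.05, 0.18] ang [-0.0019, 0.0019, -0.0005]
```

View pics/v10.png

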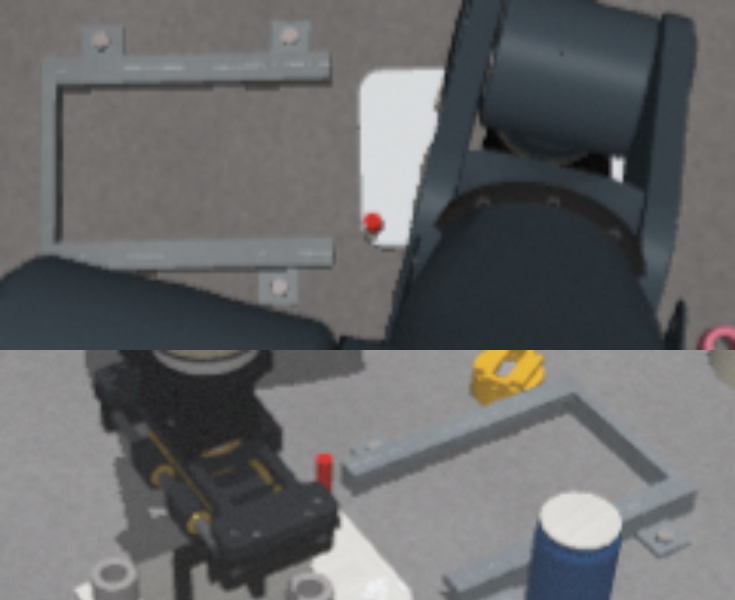

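Call:
move_arm(linear=[[0.5,-0.06,0],[1.5,-0.06,0],[3,-0.06,0],[4.5,-0.06,0],[6,-0.06,0],[7.5,-0.06,0],[9,-0.06,0],[10,-0.06,0],[10,-0.06,0],[10,-0.06,0]], angular=[[0,0,0],[0,0,0],[0,0,0],[0,0,0],[0,0,0],[0,0,0],[0,0,0],[0,0,0],[0,0,0],[0,0,0]], fingers=[1,1,1,1,1,1,1,1,1,1])

```text
time_s: 24.65
position: [0.6036, 0.0813, 0.0506]
tcp_rot: [[-0.05, 0.999, -0.002], [0.999, 0.05, -0.003], [-0.002, -0.002, -1.0]]
force: [-0.0, 0.7, -6.8]
opening: 0.135
```

```bash
python3 tr.py; python3 go.py .598 .2008 .0505 2.75;python3 -c "
from h import *
a=cam('top')['bgr'];b=cam('scene')['bgr']
A=cv2.resize(a[190:290,195:405],None,fx=3.5,fy=3.5);B=cv2.resize(b[190:300,270:510],(735,337));cv2.imwrite('pics/v11.png',np.vstack([A[:,:735],B])[:600])"
```

```text
tray ((595.5826416015625, 8.599357604980469), (103.33241271972656, 12.76895809173584), 1.2566720247268677)
t 24.7 [0.6039 0.0804 0.0506] F [-0.  -0.3 -6.3] op 0.135 q [-3. 42. 91. -0. 46. -5.]
(0.598, 0.2008, 0.0505, 2.75) lin cm [12.05, -0.0, -0.02] ang [-0.0016, 0.0026, 0.0006]
```

View pics/v11.png

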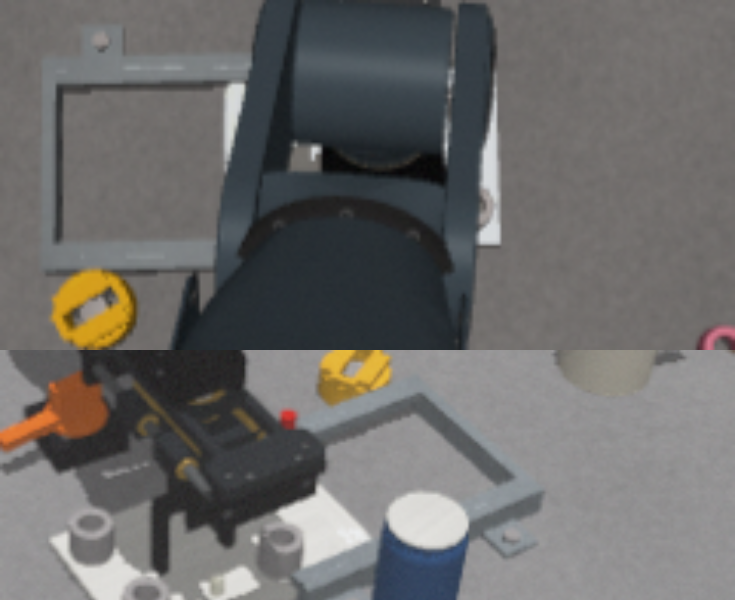

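```bash
python3 -c "
from h import *
c=cam('top'); print(onz(c,278,157,.15), onz(c,282,180,.0))"; python3 go.py .598 .2008 .0505 2.75
```

```text
[0.76566072 0.14570487 0.15      ] [0.74845019 0.1471309  0.        ]
t 24.9 [0.604  0.0795 0.0507] F [-0.3  0.2 -6.2] op 0.132 q [-3. 42. 91. -0. 46. -5.]
(0.598, 0.2008, 0.0505, 2.75) lin cm [12.15, -0.04, -0.01] ang [-0.0015, 0.0023, -0.0015]
```

Call:
move_arm(linear=[[1,-0.02,0],[2.5,-0.02,0],[4,-0.02,0],[5.5,-0.02,0],[7,-0.03,0],[8.5,-0.04,0],[10,-0.04,0],[11,-0.04,0],[11.5,-0.04,0],[11.5,-0.04,0],[11.5,-0.04,0.2],[11.5,-0.04,0.25]], angular=[[0,0,0],[0,0,0],[0,0,0],[0,0,0],[0,0,0],[0,0,0],[0,0,0],[0,0,0],[0,0,0],[0,0,0],[0,0,0],[0,0,0]], fingers=[1,1,1,1,1,1,1,1,1,1,1,1])

```text
time_s: 25.85
position: [0.5986, 0.1942, 0.0483]
tcp_rot: [[-0.045, 0.999, -0.001], [0.999, 0.045, -0.002], [-0.002, -0.001, -1.0]]
force: [-1.5, 2.3, -0.5]
opening: 0.134
```

```bash
python3 go.py .598 .2008 .0485 2.75
```

```text
t 25.9 [0.5986 0.1942 0.0483] F [-1.5  2.3 -0.5] op 0.134 q [ 8. 44. 88. -0. 48.  5.]
(0.598, 0.2008, 0.0485, 2.75) lin cm [0.66, -0.03, -0.02] ang [-0.0012, 0.0016, -0.0026]
```

Now press home gently until the stop reacts.

Call:
move_arm(linear=[[0.2,0,0],[0.4,0,0],[0.6,0,0],[0.7,0,0],[0.8,0,0],[0.9,0,0],[0.9,0,0]], angular=[[0,0,0],[0,0,0],[0,0,0],[0,0,0],[0,0,0],[0,0,0],[0,0,0]], fingers=[1,1,1,1,1,1,1])

```text
time_s: 26.43
position: [0.5987, 0.2019, 0.0485]
tcp_rot: [[-0.046, 0.999, -0.0], [0.999, 0.046, -0.004], [-0.004, -0.001, -1.0]]
force: [1.5, -4.9, -3.8]
opening: 0.135
```

```bash
python3 go.py .598 .2008 .0485 2.75
```

```text
t 26.4 [0.5987 0.2019 0.0485] F [ 1.5 -4.9 -3.8] op 0.135 q [ 9. 44. 88. -0. 48.  6.]
(0.598, 0.2008, 0.0485, 2.75) lin cm [-0.1, -0.07, 0.0] ang [-0.0005, 0.004, -0.0015]
```

Call:
move_arm(linear=[[0.2,0,0.05],[0.3,0,0.05],[0.4,0,0.05],[0.4,0,0.05]], angular=[[0,0,0],[0,0,0],[0,0,0],[0,0,0]], fingers=[1,1,1,1])

```text
time_s: 26.77
position: [0.5987, 0.202, 0.0488]
tcp_rot: [[-0.048, 0.999, -0.001], [0.999, 0.048, -0.01], [-0.01, -0.001, -1.0]]
force: [-0.4, -13.1, 0.7]
opening: 0.135
```

```bash
python3 go.py .598 .2008 .0485 2.75
```

```text
t 26.8 [0.5987 0.202  0.0488] F [ -0.4 -13.1   0.7] op 0.135 q [ 9. 44. 88. -1. 49.  7.]
(0.598, 0.2008, 0.0485, 2.75) lin cm [-0.12, -0.08, 0.04] ang [-0.0015, 0.0102, 0.0004]
```

Call:
move_arm(linear=[[-0.1,0,0],[-0.1,0,0],[-0.1,0,0],[-0.1,0,0],[-0.1,0,-2],[-0.1,0,-5],[-0.1,0,-8],[-0.1,0,-11],[-3,-3,-11],[-6,-6,-11],[-9,-10,-11],[-12,-14,-11]], angular=[[0,0.005,0],[0,0.005,0],[0,0.005,0],[0,0.005,0],[0,0.01,0],[0,0.01,0],[0,0.01,0],[0,0.01,0],[0,0.01,0],[0,0.01,0],[0,0.01,0],[0,0.01,0]], fingers=[1,1,0.1,0.1,0.1,0.1,0.1,0.1,0.1,0.1,0.1,0.1])

```text
time_s: 27.77
position: [0.4781, 0.0874, 0.1613]
tcp_rot: [[-0.05, 0.999, 0.002], [0.999, 0.05, -0.0], [-0.0, 0.002, -1.0]]
force: [0.6, -1.3, 0.6]
opening: 0.451
```

```bash
python3 -c "
from h import *
a=cam('top')['bgr'];b=cam('scene')['bgr']
A=cv2.resize(a[190:290,195:405],None,fx=3.5,fy=3.5);B=cv2.resize(b[180:290,270:510],(735,337));cv2.imwrite('pics/v12.png',np.vstack([A[:,:735],B])[:680])"; python3 go.py .443 .0665 .12 6.8
```

```text
t 27.9 [0.4709 0.0863 0.1601] F [-0.8 -0.2 -0.4] op 0.448 q [ -3.  25. 106.  -0.  50.  -6.]
(0.443, 0.0665, 0.12, 6.8) lin cm [-1.85, -2.84, 4.04] ang [-0.0101, -0.0006, -0.0726]
```

View pics/v12.png

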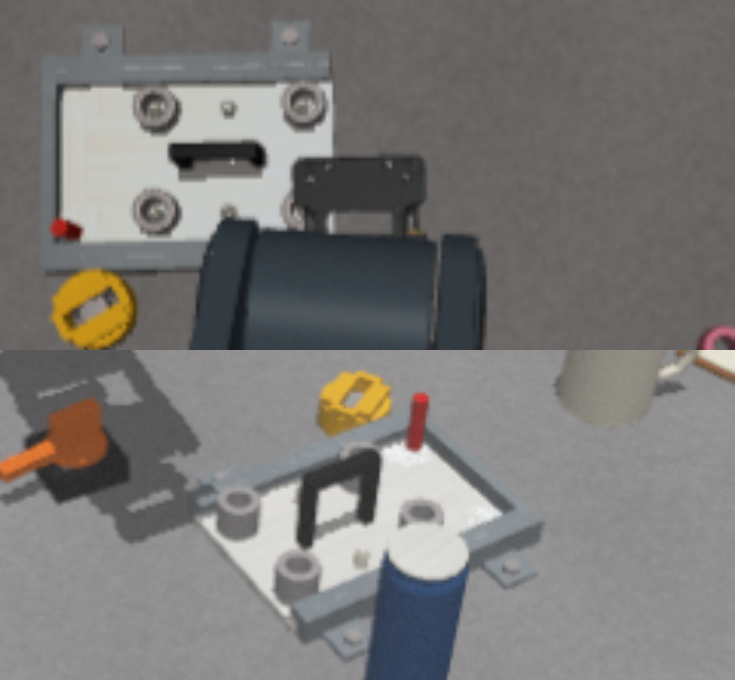

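The tray is fully home, with its tail flush at the dock mouth and all four spacers still on their pegs. Next is the knob.

Call:
move_arm(linear=[[-1.9,-2.8,0],[-1.9,-2.8,0],[-1.9,-2.8,1],[-1.9,-2.8,3],[-1.9,-2.8,5],[-1.9,-2.8,7],[-1.9,-2.8,8],[-1.9,-2.8,8],[-1.9,-2.8,8],[-1.9,-2.8,8]], angular=[[-0.005,0,-0.073],[-0.005,0,-0.073],[-0.005,0,-0.073],[-0.005,0,-0.073],[-0.005,0,-0.073],[-0.005,0,-0.073],[-0.005,0,-0.073],[-0.005,0,-0.073],[-0.005,0,-0.073],[-0.005,0,-0.073]], fingers=[0.3,0.3,0.3,0.3,0.3,0.3,0.3,0.3,0.3,0.3])

```text
time_s: 28.7
position: [0.4443, 0.0663, 0.0811]
tcp_rot: [[-0.119, 0.993, -0.003], [0.993, 0.119, 0.0], [0.0, -0.003, -1.0]]
force: [0.3, 0.3, 0.4]
opening: 0.348
```

```bash
python3 -c "
from h import *
c=cam('scene');b=c['bgr']; H,S,V=cv2.split(cv2.cvtColor(b,cv2.COLOR_BGR2HSV)); cv2.imwrite('pics/v13.png',cv2.resize(b[170:250,240:340],None,fx=6,fy=6))
for z in (.022,.035,.059): print(z,proj(c,(.443,.0665,z)))
"; python3 go.py .443 .0665 .034 6.8
```

```text
0.022 [292.98459849 212.45164396]
0.035 [292.82360806 208.10770344]
0.059 [292.52099959 199.91856934]
t 28.8 [0.4443 0.0662 0.0812] F [ 0.5 -0.3  0.6] op 0.351 q [ -6.  32. 114.  -0.  35. -13.]
(0.443, 0.0665, 0.034, 6.8) lin cm [0.05, -0.11, 4.72] ang [-0.0024, -0.0002, 0.0008]
```

View pics/v13.png

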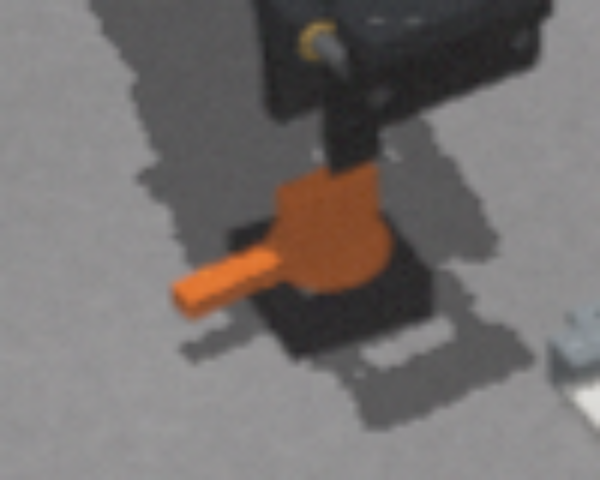

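The fingers straddle the orange bar at about (328,190) in the crop. I'll descend and grip.

Call:
move_arm(linear=[[0.1,-0.1,1.5],[0.1,-0.1,3],[0.1,-0.1,3.8],[0.1,-0.1,4.2],[0.1,-0.1,4.5],[0.1,-0.1,4.6],[0.1,-0.1,4.6]], angular=[[0,0,0],[0,0,0],[0,0,0],[0,0,0],[0,0,0],[0,0,0],[0,0,0]], fingers=[0.3,0.3,0.3,0.3,0.3,0.3,0.3])

```text
time_s: 29.33
position: [0.4433, 0.067, 0.0355]
tcp_rot: [[-0.119, 0.993, -0.002], [0.993, 0.119, -0.0], [0.0, -0.002, -1.0]]
force: [-0.2, -0.3, 0.8]
opening: 0.353
```

```bash
python3 go.py .443 .067 .034 6.8
```

```text
t 29.3 [0.4433 0.067  0.0355] F [-0.2 -0.3  0.8] op 0.353 q [ -6.  37. 115.  -0.  27. -13.]
(0.443, 0.067, 0.034, 6.8) lin cm [0.0, -0.03, 0.15] ang [-0.0019, -0.0002, 0.0007]
```

Call:
move_arm(linear=[[0,0,0.2],[0,0,0.2],[0,0,0.2],[0,0,0.2],[0,0,0.2],[0,0,0.2],[0,0,0.2]], angular=[[0,0,0],[0,0,0],[0,0,0],[0,0,0],[0,0,0],[0,0,0],[0,0,0]], fingers=[0.3,0.3,1,1,1,1,1])

```text
time_s: 29.92
position: [0.4431, 0.0671, 0.0336]
tcp_rot: [[-0.119, 0.993, -0.002], [0.993, 0.119, 0.0], [0.0, -0.002, -1.0]]
force: [0.7, -0.3, 1.7]
opening: 0.158
```

```bash
python3 go.py .443 .067 .034 6.8; python3 -c "
from rig import read_state;print(read_state()['tcp_rot'])"
```

```text
t 29.9 [0.4431 0.0671 0.0336] F [ 0.7 -0.3  1.7] op 0.158 q [ -6.  38. 115.  -0.  27. -13.]
(0.443, 0.067, 0.034, 6.8) lin cm [-0.0, -0.01, -0.04] ang [-0.0022, -0.0003, 0.0006]
[[-1.19002438e-01  9.92891472e-01 -2.22353084e-03]
 [ 9.92893926e-01  1.19002738e-01  2.31544825e-06]
 [ 2.66905246e-04 -2.20745472e-03 -9.99997528e-01]]
```

Call:
move_arm(linear=[[0,0,-2],[0,0,-4],[0,0,-6],[0,0,-8.5],[0,0,-8.5],[0,0,-8.5]], angular=[[0,0,0],[0,0,0],[0,0,0],[0,0,0],[0,0,0],[0,0,0]], fingers=[1,1,1,1,1,1])

```text
time_s: 30.42
position: [0.4441, 0.067, 0.1194]
tcp_rot: [[-0.119, 0.993, 0.001], [0.993, 0.119, -0.0], [-0.0, 0.001, -1.0]]
force: [-0.7, -0.0, -1.5]
opening: 0.155
```

```bash
python3 go.py .488 .2878 .118 32.75
```

```text
t 30.4 [0.4441 0.067  0.1194] F [-0.7 -0.  -1.5] op 0.155 q [ -6.  27. 113.  -0.  40. -13.]
(0.488, 0.2878, 0.118, 32.75) lin cm [21.4, 6.99, 0.14] ang [0.0008, 0.0007, -0.4522]
```

Call:
move_arm(linear=[[3,1,0],[6,2,0],[9,3,0],[12,4,0],[15,5,0],[18,6,0],[21.4,7,0],[21.4,7,0],[21.4,7,0],[21.4,7,0],[21.4,7,0],[21.4,7,0]], angular=[[0,0,-0.1],[0,0,-0.2],[0,0,-0.3],[0,0,-0.4],[0,0,-0.452],[0,0,-0.452],[0,0,-0.452],[0,0,-0.452],[0,0,-0.452],[0,0,-0.452],[0,0,-0.452],[0,0,-0.452]], fingers=[1,1,1,1,1,1,1,1,1,1,1,1])

```text
time_s: 31.42
position: [0.4875, 0.2864, 0.1188]
tcp_rot: [[-0.54, 0.842, -0.001], [0.842, 0.54, -0.001], [-0.001, -0.001, -1.0]]
force: [-0.3, -0.5, -1.7]
opening: 0.159
```

```bash
python3 go.py .488 .2878 .068 32.75
```

```text
t 31.4 [0.4875 0.2864 0.1188] F [-0.3 -0.5 -1.7] op 0.159 q [ 19.  34.  96.  -0.  50. -13.]
(0.488, 0.2878, 0.068, 32.75) lin cm [0.09, 0.13, 5.08] ang [-0.0014, 0.0005, -0.0017]
```

Call:
move_arm(linear=[[0.1,0.12,1.5],[0.1,0.12,3],[0.1,0.12,4.5],[0.1,0.12,5.2],[0.1,0.12,5.2],[0.1,0.12,5.2]], angular=[[0,0,0],[0,0,0],[0,0,0],[0,0,0],[0,0,0],[0,0,0]], fingers=[1,1,1,1,1,1])

```text
time_s: 31.92
position: [0.4879, 0.2872, 0.0667]
tcp_rot: [[-0.539, 0.843, -0.002], [0.843, 0.539, -0.001], [-0.0, -0.002, -1.0]]
force: [-0.3, 0.0, -0.2]
opening: 0.156
```

```bash
python3 -c "
from h import *
c=cam('scene');b=c['bgr']; cv2.imwrite('pics/v14.png',cv2.resize(b[150:230,330:450],None,fx=6,fy=6,interpolation=cv2.INTER_CUBIC))
for z in(.023,.03): print(proj(c,(.488,.2878,z)))
"; python3 go.py .488 .2878 .0536 32.75 .488 .2878 .0456 32.75
```

```text
[383.64911633 196.49773641]
[383.90978086 194.19646201]
t 32.0 [0.4884 0.2875 0.0672] F [ 0.6  0.3 -0.8] op 0.158 q [ 19.  39.  98.  -0.  44. -13.]
(0.488, 0.2878, 0.0536, 32.75) lin cm [0.04, -0.01, 1.36] ang [-0.0008, 0.0006, -0.0026]
(0.488, 0.2878, 0.0456, 32.75) lin cm [0.04, -0.01, 2.16] ang [-0.0008, 0.0006, -0.0026]
```

View pics/v14.png

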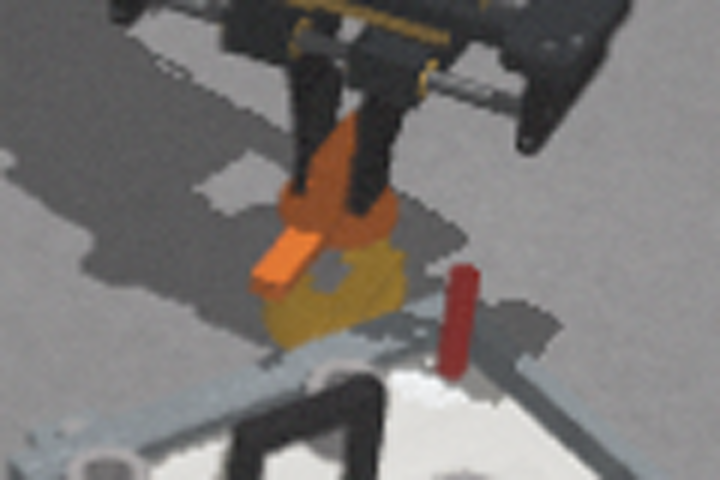

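The knob hangs over the socket, hub at about (340,210) and socket at about (335,290), with the flag along the slot. I'll lower it slowly.

Call:
move_arm(linear=[[0.03,0,0.3],[0.03,0,0.5],[0.03,0,0.7],[0.03,0,0.9],[0.03,0,1.1],[0.03,0,1.2],[0.03,0,1.2]], angular=[[0,0,-0.002],[0,0,-0.002],[0,0,-0.002],[0,0,-0.002],[0,0,-0.002],[0,0,-0.002],[0,0,-0.002]], fingers=[1,1,1,1,1,1,1])

```text
time_s: 32.55
position: [0.488, 0.2877, 0.0549]
tcp_rot: [[-0.541, 0.841, -0.001], [0.841, 0.541, -0.001], [-0.001, -0.001, -1.0]]
force: [0.3, 0.6, -1.5]
opening: 0.16
```

```bash
python3 go.py .488 .2878 .0536 32.75 .488 .2878 .0456 32.75
```

```text
t 32.5 [0.488  0.2877 0.0549] F [ 0.3  0.6 -1.5] op 0.16 q [ 19.  40.  98.  -0.  43. -13.]
(0.488, 0.2878, 0.0536, 32.75) lin cm [0.01, 0.01, 0.13] ang [-0.0013, 0.0006, -0.0004]
(0.488, 0.2878, 0.0456, 32.75) lin cm [0.01, 0.01, 0.93] ang [-0.0013, 0.0006, -0.0004]
```

Call:
move_arm(linear=[[0,0,0.2],[0,0,0.4],[0,0,0.6],[0,0,0.8],[0,0,0.95],[0,0,0.98],[0,0,0.98],[0,0,0.98]], angular=[[0,0,0],[0,0,0],[0,0,0],[0,0,0],[0,0,0],[0,0,0],[0,0,0],[0,0,0]], fingers=[1,1,1,1,1,1,1,1])

```text
time_s: 33.22
position: [0.4883, 0.2879, 0.0455]
tcp_rot: [[-0.541, 0.841, -0.0], [0.841, 0.541, -0.001], [-0.001, -0.001, -1.0]]
force: [-0.0, -1.3, 5.5]
opening: 0.156
```

```bash
python3 go.py .488 .2878 .0453 32.75
```

```text
t 33.2 [0.4883 0.2879 0.0455] F [-0.  -1.3  5.5] op 0.156 q [ 19.  41.  98.  -0.  41. -13.]
(0.488, 0.2878, 0.0453, 32.75) lin cm [0.01, -0.03, 0.02] ang [-0.0005, 0.0007, -0.0004]
```

Call:
move_arm(linear=[[0,0,0],[0,0,0],[0,0,0],[0,0,0],[0,0,0],[0,0,0],[0,0,0],[0,0,0],[0,0,0],[0,0,0]], angular=[[0,0,-0.08],[0,0,-0.16],[0,0,-0.24],[0,0,-0.32],[0,0,-0.4],[0,0,-0.48],[0,0,-0.56],[0,0,-0.6],[0,0,-0.6],[0,0,-0.6]], fingers=[1,1,1,1,1,1,1,1,1,1])

```text
time_s: 34.05
position: [0.4894, 0.2882, 0.0461]
tcp_rot: [[-0.921, 0.389, 0.002], [0.389, 0.921, 0.0], [-0.002, 0.001, -1.0]]
force: [0.7, 1.0, 5.1]
opening: 0.157
```

```bash
python3 go.py .488 .2878 .0453 97 ; python3 -c "
from rig import read_state;print(read_state()['moment'])"
```

```text
t 34.0 [0.4894 0.2882 0.0461] F [0.7 1.  5.1] op 0.157 q [ 19.  41.  98.  -0.  41. -48.]
(0.488, 0.2878, 0.0453, 97.0) lin cm [0.11, -0.09, 0.08] ang [0.0004, 0.0023, -0.5218]
[0.06817451 0.02125954 0.05016889]
```

Call:
move_arm(linear=[[0.05,-0.05,0.08],[0.1,-0.1,0.08],[0.1,-0.1,0.08],[0.1,-0.1,0.08],[0.1,-0.1,0.08],[0.1,-0.1,0.08],[0.1,-0.1,0.08],[0.1,-0.1,0.08],[0.1,-0.1,0.08],[0.1,-0.1,0.08]], angular=[[0,0,-0.07],[0,0,-0.14],[0,0,-0.21],[0,0,-0.28],[0,0,-0.35],[0,0,-0.42],[0,0,-0.48],[0,0,-0.52],[0,0,-0.55],[0,0,-0.55]], fingers=[1,1,1,1,1,1,1,1,1,1])

```text
time_s: 34.88
position: [0.4886, 0.29, 0.0459]
tcp_rot: [[-0.989, -0.147, 0.004], [-0.147, 0.989, 0.005], [-0.005, 0.004, -1.0]]
force: [-2.1, 6.1, 4.8]
opening: 0.161
```

```bash
python3 go.py .488 .2878 .0453 100 ; python3 -c "
from rig import read_state;print(read_state()['moment'])"
```

```text
t 34.9 [0.4886 0.29   0.0459] F [-2.1  6.1  4.8] op 0.161 q [ 19.  41.  98.   0.  41. -79.]
(0.488, 0.2878, 0.0453, 100.0) lin cm [0.09, -0.21, 0.06] ang [0.0039, 0.0048, -0.0269]
[ 1.36046335  0.39581132 -0.29017503]
```

Call:
move_arm(linear=[[0,-0.1,0.05],[0,-0.1,0.05],[0,-0.1,0.05],[0,-0.1,0.05]], angular=[[0,0,-0.03],[0,0,-0.05],[0,0,-0.06],[0,0,-0.06]], fingers=[1,1,1,1])

```text
time_s: 35.22
position: [0.4885, 0.2898, 0.0459]
tcp_rot: [[-0.979, -0.202, 0.004], [-0.202, 0.979, 0.007], [-0.005, 0.006, -1.0]]
force: [-1.8, 2.0, 5.8]
opening: 0.162
```

```bash
python3 go.py .488 .2878 .0453 100 ; python3 -c "
from rig import read_state;print(read_state()['moment'])"
```

```text
t 35.2 [0.4885 0.2898 0.0459] F [-1.8  2.   5.8] op 0.162 q [ 19.  41.  98.   0.  41. -83.]
(0.488, 0.2878, 0.0453, 100.0) lin cm [0.09, -0.19, 0.06] ang [0.0061, 0.0049, 0.0284]
[ 0.58494018  0.36685726 -0.77076166]
```

Call:
move_arm(linear=[[0,0,0.05],[0,0,0],[0,0,-0.2],[0,0,-0.2],[0,0,-0.2],[0,0,-0.2],[0,0,-0.2],[0,0,-2],[0,0,-5],[0,0,-8],[0,0,-11],[0,0,-14]], angular=[[0,0,0.01],[0,0,0.03],[0,0,0.03],[0,0,0.03],[0,0,0.03],[0,0,0.03],[0,0,0.03],[0,0,0.03],[0,0,0.03],[0,0,0.03],[0,0,0.03],[0,0,0.03]], fingers=[1,1,1,1,0.4,0.4,0.4,0.4,0.4,0.4,0.4,0.4])

```text
time_s: 36.22
position: [0.4875, 0.2884, 0.1868]
tcp_rot: [[-0.985, -0.173, 0.003], [-0.173, 0.985, 0.006], [-0.004, 0.005, -1.0]]
force: [1.7, 0.2, -0.1]
opening: 0.299
```

Call:
move_arm(linear=[[0,0,-2],[0,-4,-4],[0,-8,-4],[0,-12,-4],[0,-16,-4],[0,-20,-4],[0,-24,-4],[0,-28,-4],[0,-30,-4],[0,-30,-4],[0,-30,-4],[0,-30,-4]], angular=[[0,0,0],[0,0,0],[0,0,0],[0,0,0],[0,0,0],[0,0,0],[0,0,0],[0,0,0],[0,0,0],[0,0,0],[0,0,0],[0,0,0]], fingers=[0,0,0,0,0,0,0,0,0,0,0,0])

```text
time_s: 37.22
position: [0.5385, -0.0067, 0.2249]
tcp_rot: [[-0.985, -0.173, 0.001], [-0.173, 0.985, 0.006], [-0.002, 0.006, -1.0]]
force: [-0.5, 0.4, -0.1]
opening: 0.502
```

```bash
python3 -c "
from h import *
from tr import red
c=cam('top');a=c['bgr'];cs=cam('scene');b=cs['bgr']; red(c)
A=cv2.resize(a[195:295,195:305],None,fx=5,fy=5,interpolation=cv2.INTER_CUBIC)[:,:400];B=cv2.resize(b[140:240,320:420],(400,500),interpolation=cv2.INTER_CUBIC);cv2.imwrite('pics/v15.png',np.hstack([A,B]))
H,S,V=cv2.split(cv2.cvtColor(a,cv2.COLOR_BGR2HSV)); m=((H>5)&(H<16)&(S>170)&(V>90)).astype(np.uint8); m[:195]=0;m[295:]=0;m[:,:195]=0;m[:,300:]=0
k=max(cv2.findContours(m,0,1)[0],key=cv2.contourArea)
P=np.array([onz(c,*p,.047)[:2] for p in k[:,0].astype(float)]); i=P[:,0].argmax(); print('flag tip',P[i], 'box',k[:,0].min(0),k[:,0].max(0))
sel=[p for p,w in zip(k[:,0],P) if w[0]>.515]; print(cv2.minAreaRect(np.array([w*1000 for w in P if w[0]>.517],np.float32)))
"; python3 go.py .488 .2878 .05 100
```

```text
red [211.41 254.88] [210, 253, 4, 5, 17] [0.5425 0.3085]
flag tip [0.55330375 0.2923569 ] box [210 251] [229 287]
((535.634521484375, 295.71270751953125), (35.81834411621094, 14.070836067199707), 10.242136001586914)
t 37.3 [ 0.5386 -0.0059  0.225 ] F [-0.4 -0.5 -0.9] op 0.502 q [ -13.   23.   94.    0.   62. -113.]
(0.488, 0.2878, 0.05, 100.0) lin cm [-0.1, 29.7, 17.68] ang [0.0059, 0.0028, 0.0013]
```

View pics/v15.png

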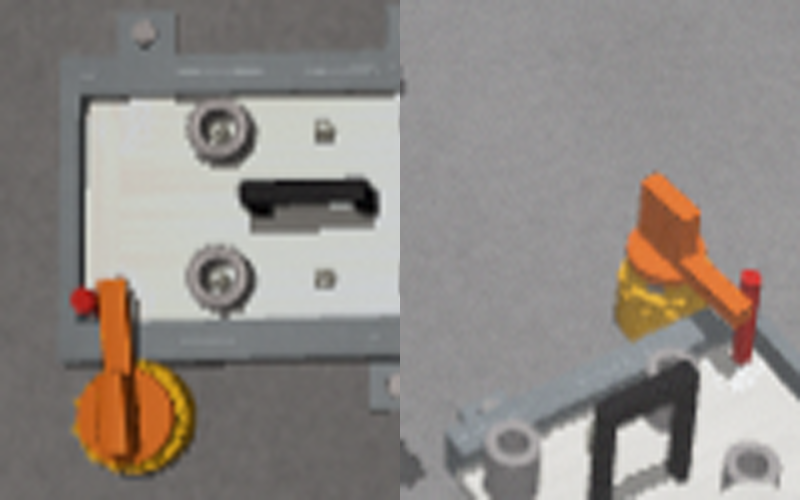

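Flag (115,290–380) lies on the mouth side of the red post (83,300), and the knob is seated. I'll do a quick height check of the bar top and then hand in.

Run:
```python
from h import *
c=cam('scene'); b=c['bgr']; H,S,V=cv2.split(cv2.cvtColor(b,cv2.COLOR_BGR2HSV))
m=(H>5)&(H<16)&(S>170)&(V>90); ys,xs=np.where(m[140:240,360:430]); print('orange top row',ys.min()+140,'rightmost',xs.max()+360)
r=((H<4)|(H>176))&(S>170)&(V>60); ys,xs=np.where(r[140:240,380:430]); print('post top row',ys.min()+140)
e=np.radians(9)
for f in(.018,.023):
    p=[proj(c,np.array([.488,.288,f+.056])+[sx*.02*np.cos(e)-sy*.007*np.sin(e),sx*.02*np.sin(e)+sy*.007*np.cos(e),0])[1] for sx in(1,-1) for sy in(1,-1)]
    print('foot',f,'expected top row',round(min(p),1))
print('post expected row',min(proj(c,(.5435+.006*np.cos(t),.307+.006*np.sin(t),.056))[1] for t in np.linspace(0,6.28,40)))
from rig import hand_in
hand_in(); print(read_state()['time_s'])
```

```text
orange top row 175 rightmost 407
post top row 194
foot 0.018 expected top row 174.3
foot 0.023 expected top row 172.6
post expected row 194.45226572800067
the job is handed in; nothing more can be done
the job is handed in; nothing more can be done
```

I've handed the job in at about 37 s on the robot clock (limit 210 s). As far as my checks show, everything asked for is done, in the order asked.

- **Spacers:** Four steel spacers were present. They stand on pegs 1, 2, 5 and 6, and the blue bin is empty. I left the two pink look-alikes alone.
- **Tray:** I gripped it by the handle and pushed it nose first to the stop. At 13 N it moved no further, and its tail was flush with the dock mouth in the picture.
- **Knob:** I lowered it into the socket and pushed the plunger down about 8 mm, with 5.5 N showing at the wrist. I then turned it counter-clockwise until the turning resistance rose, and let go.

**Last checks:**
- The flag lies on the mouth side of the red post, about 7° past the dock's x axis by camera; the stop is at 3 to 8°.
- The top of the knob showed at image row 175. I expected 174.3 if it is caught and 172.6 if it has sprung up, so it appears to be caught. The plunger reading itself was not available to me.

**Small disagreements and slips:**
- The two cameras differ by about 4 mm in y, so I aimed by the top camera throughout.
- One spacer approach came in 7 mm off and was corrected at the bin before lifting.
- The gripper's final angle was about 1° beyond the flag's nominal stop, so the bar may have slipped slightly in the pads.

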